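Load the parts washer and hang its lift-off door

TASK

Tip the three half shells off the inspection tray into the drawn-out wash basket and set the tray back down flat on the bench, then push the basket fully home into the parts washer. Then take the washer's lift-off door from the yellow rack, hold it in the open position and lower it gently until both hinge knuckles are fully down on their pins, let go, and swing it shut without slamming. Leave the other things on the bench where they are.

Things in the scene. Friction and masses are not known exactly. Their poses are not given: they have to be found in the camera images.
- washer: Blue steel parts washer, fixed, 304 wide, 270 deep, 280 high. Origin at bench level, middle of the front face; x into the cabinet, y along the front to the hinge side, z up. Opening (in a 4 thick gasket) 216 wide, 57 to 207 above the bench; at the header above it, lean the tool. Loading shelf ahead: 226 by 172, top 44, below the door's lower edge.
- pin_low (a point): Seat of the lower hinge pin: vertical pin 11 dia, 26 tall, its upper 12 tapered to 4 dia, on a collar 24 dia, 18 tall. This point is the centre of the collar's top face, in the washer's frame (-16, 145, 78).
- pin_up (a point): Seat of the upper pin, alike, straight above the lower: washer frame (-16, 145, 182); collar from 164 to 182, pin to 208. As this collar stands over the lower pin, bring the door in sideways with its knuckles 28 to 60 above the seats, then lower it straight down.
- basket (a joint): How far the wire wash basket is drawn out of the washer, m: 0 fully home, up to 0.165 drawn out towards the washer's -x. It slides stiffly on runners (about 2 N) and stays where it is left.
- basket_mid (a point): Middle of the inner floor of the basket, 64 above the bench. The basket is 170 long (washer x) and 208 wide (washer y) outside, walls 4, rim 126 above the bench. It moves with the joint.
- basket_front (a point): Middle of the yellow push plate on the basket's front wall (outer face), 108 above the bench. With the basket home it is 7 behind the washer's front face.
- door: Blue door with a window, panel 244 wide (y), 172 high (z), 14 thick (x), about 0.45 kg. Origin: middle of the panel's lower edge; x normal to the inner face, y to the hinge edge. Starts leaning 25 degrees in the rack, top towards the robot, outer (-x) face down. Hung and shut, its axes are parallel to the washer's; opened 90 degrees its outer face is to the robot. Swings freely, stays where left.
- door_top (a point): Point on the door's top edge over its centre of mass, door frame (0, 3, 172): pinch the 14 thick panel here.
- knuckle_low (a point): Centre of the lower end of the lower knuckle's bore: door frame (0, 145, 24). Both knuckles: 24 outside dia, bore 14, 20 tall.
- knuckle_up (a point): Centre of the lower end of the upper knuckle's bore: door frame (0, 145, 128). With the door fully down it coincides with pin_up, and knuckle_low with pin_low.
- rack: Yellow rack that holds the leaning door, fixed. Origin at bench level under the middle of the door's lower edge (which is 30 up), y along the door's width; the door leans to its -x against two bars that reach 119 up the panel.
- tray: Aluminium inspection tray, 140 (x) by 168 (y), floor 4 thick, about 0.26 kg without the shells. Origin under its middle, z up. Side walls 24 high, back wall (at -x) 30 high with a flat upstand handle in its middle, 80 wide and 5 thick, top at 80 with a red edge. The +x side is open, for pouring. The shells slide off once it is tipped past about 35 degrees.
- tray_grip (a point): Middle of the top edge of the tray's handle: tray frame (-67.5, 0, 80). Pinch the 5 thick plate from above here.
- tray_lip (a point): Middle of the open pouring edge, upper face of the floor: tray frame (70, 0, 4).
- shell0_mid (a point): Middle of a bearing half shell: half a tube 60 long, 44 outside dia, 22 high, 70 g, lying arched on the tray, its length along the tray's x.
- shell1_mid (a point): The same of the second half shell.
- shell2_mid (a point): The same of the third half shell.
- torch: Bystander: black and yellow torch lying on the bench, 131 long, 38 dia head.
- screwdriver: Bystander: screwdriver with a red handle, 170 long, lying beyond the tray.
- solvent: Bystander: bottle 64 dia, 170 high.
- grease: Bystander: jar 72 dia, 70 high.
- micrometer: Bystander: green micrometer lying on the bench, about 180 by 80, 20 high.
Things that resemble listed ones, but are neither listed nor needed, are in the scene too. What is shaped like the part that bears shell0_mid but pink or red is not meant.

How it is judged:
By the outcome, as a careful person would: the job done as asked, in the order asked, and still so for the second after the job is handed in, with the robot touching nothing.
It also fails if it takes over 72 s, if anything falls off the work surface, if the arm or the gripper's body presses on something with over 40 N, if the wrist force passes 120 N, or if a joint passes its speed limit or range.

ROBOT

A 6-joint arm with a two-finger parallel gripper is mounted at the origin on the work surface. World frame = base frame: x ahead of the robot, y to its left, z up, the work surface at z = 0. Lengths are in m, angles in rad, forces in N, time in s.
With the tool pointing down it reaches from about 0.35 to 0.775 m from the base axis. Payload 5.5 kg.
Tool frame: the origin (TCP) lies where the fingers leave the gripper's body, on its centre line; the fingertips stand 73 mm ahead of it and the grasp point (between the pads) lies 54 mm ahead of it; z points along the fingers, y is the direction in which the jaws open and shut (so a half turn about z gives the same grasp; the last joint's range is limited). The gripper opens to 85 mm and grips with 20 to 120 N. Pads are 22 mm wide; open, the fingers measure 114 mm over their backs; the gripper's body (76 mm by 85 mm) begins 54 mm behind the grasp point. The pads swing forward as they close: fully open they stand 13 mm farther back than shut.
Start: joints at [1.054, 0.313, 0.046, 1.304, 0, 1.431], TCP at [0.212, 0.535, 0.304] pointing down, gripper open.
Joint ranges: [-2.76, 2.76], [-0.86, 1.69], [-1.03, 1.26], [-2.2, 2.34], [-1.47, 1.5], [-3.14, 3.14]. Speed limits (rad/s): [2.57, 2.57, 3.14, 3.14, 3.14, 3.14].

INTERFACE

Orientations are given as a unit quaternion [w, x, y, z].
In Python, from workcell import env, read_camera, job, cut_out gives the robot as it stands.
- The arm moves only by the tool servo_tool, never from a script. Its argument "deltas" is a list of rows, each an object of numbers: "dx", "dy", "dz": the shift along the world's x, y, z in mm; "rx", "ry", "rz": the turn, a rotation vector about the world's x, y, z in rad; "fingers": the closure, from -1 (fully open) to 1 (shut). A call has 1 to 8 rows; each row shifts and turns the commanded pose from where the row before left it; what a row does not reach is not made up. A row lasts 1/10 s, in which the tool goes at most 50 mm and 8.59 degrees, less where a joint would pass 70% of its speed; a pose out of reach is approached as far as the arm can. A call is refused whole if a number of a shift passes 50 or a number of a turn 0.15, either way. A call with a gripper value outside its range is refused whole. The fingers move at their own pace and stop on an object; "newtons" is the grip in N (left out, the last holds). Time passes only in rows, so rows that do not move let the fingers close. It gives the time, the measured TCP pose, the force and the opening at its end, in the units of the state.
- env.get_state(): the state, without advancing time (a new reading comes with each control period).
- read_camera(name): name is "scene" or "top"; returns a dict with "img" (420x560x3 uint8, red, green, blue), "intrinsics" (3x3 intrinsics, pixels), "k1" (the pictures are not rectified: a ray, as slopes to the right and down, at radius r is drawn at 1 + k1 r^2 times it, then the intrinsics apply), "extrinsics" (4x4, takes a point from camera to world coordinates). Camera axes: x right, y down, z forward; pixel columns grow to the right and rows downward; lengths in m; the calibration is good to about 2 mm. A picture is of the moment at which its call begins. There is no depth.
- job.hand_in(): hands the job in, once; it reports no verdict.
Trained networks look in the newest picture that a camera, given by its name, has taken for a name from the list of things; names that differ only in an ending like _2 or _b are one class to them, and where a whole thing is asked for, a point or a joint stands for the part that bears it (a point fixed in the world has none). Each returns a list of dicts, best first, with "confidence" (0 to 1); they miss things now and then, are a little off and sometimes report something else, mostly with a low value. They report only what shows in the picture. A call takes as long as a camera call. They do not tell look-alikes from the thing itself.
- cut_out(target, camera): "region" (420x560 bool, what is visible of it) and "extent" ([left, top, right, bottom] in pixels, round what is visible of it).
The state is a dict: "clock": time; "joint_pos": joint angles; "qvel": joint speeds; "tau": joint torques, N m; "tcp_pos": TCP position; "orientation": TCP orientation; "wrist_force": force on the tool from outside, world axes, zero at the start; "ft_torque": the same for the moment, N m; "finger_gap": finger opening in m.
Only numpy, scipy, OpenCV 4.12 (cv2) and the standard library are available. Lean on these libraries where they do the work, as an engineer would, in place of code of your own. Each camera call takes 0.05 s, during which the arm holds its last target. There are 200 camera calls.

## Working session

There is one attempt and no reset: what is moved stays moved. The work goes in short steps, Python scripts to look and compute and a tool call to move; the robot and the scene stay as the last step left them, time stands still between calls to the robot, and variables do not carry over. Pictures are saved under pics/ and viewed, about 8 in all and at most 12, crops included, and the job is handed in when it is done.

Besides the shell and the picture viewer there is one more tool, called after "Request:" in YAML: its name, and indented under it one key for each argument. servo_tool: Moves the arm, as the interface text tells. Its arguments: {"type":"object","properties":{"deltas":{"type":"array"},"newtons":{"type":"number"}},"required":["deltas"]}

```bash
ls; mkdir -p pics; python3 - <<'E'
from workcell import env, read_camera
import cv2, numpy as np
for n in("scene","top"):
    c=read_camera(n); cv2.imwrite(f"pics/{n}0.png",cv2.resize(c["img"][:,:,::-1],(800,600)))
    print(n,c["intrinsics"].tolist(),c["k1"],np.round(c["extrinsics"],4).tolist())
print(env.get_state())
E
```

```text
pics
scene [[401.35058257788677, 0.0, 276.3312522374113], [0.0, 401.35058257788677, 210.93587599120522], [0.0, 0.0, 1.0]] -0.07199452834486515 [[0.7168, 0.369, -0.5916, 1.0805], [0.6972, -0.3671, 0.6157, -0.6026], [0.01, -0.8538, -0.5204, 0.6473], [0.0, 0.0, 0.0, 1.0]]
top [[411.08795496451006, 0.0, 279.2032508024679], [0.0, 411.08795496451006, 210.32763163381074], [0.0, 0.0, 1.0]] -0.06463159365509435 [[0.0257, -0.975, 0.2206, 0.2996], [-0.9997, -0.0257, 0.0033, -0.012], [0.0024, -0.2206, -0.9754, 1.2029], [0.0, 0.0, 0.0, 1.0]]
{'clock': 0.1, 'joint_pos': array([1.05441059e+00, 3.13950815e-01, 4.50815743e-02, 1.30362083e+00,
       4.09312860e-05, 1.43118039e+00]), 'qvel': array([-0.00080647, -0.0014988 ,  0.00383466,  0.00290775, -0.00018654,
       -0.00080869]), 'tau': array([ 2.16637884e-03, -4.81726813e+01,  2.99242401e+01,  1.27820400e-02,
       -1.24825310e-04, -2.68170169e-06]), 'tcp_pos': array([0.21138923, 0.53436054, 0.30307893]), 'orientation': array([-2.92195706e-04,  1.87272561e-01,  9.82307625e-01, -7.95131918e-04]), 'wrist_force': array([-0.14674987, -0.83321084, -0.13814274]), 'ft_torque': array([0.05873652, 0.01060005, 0.02561151]), 'finger_gap': 0.08570535224128943}
```

View pics/scene0.png

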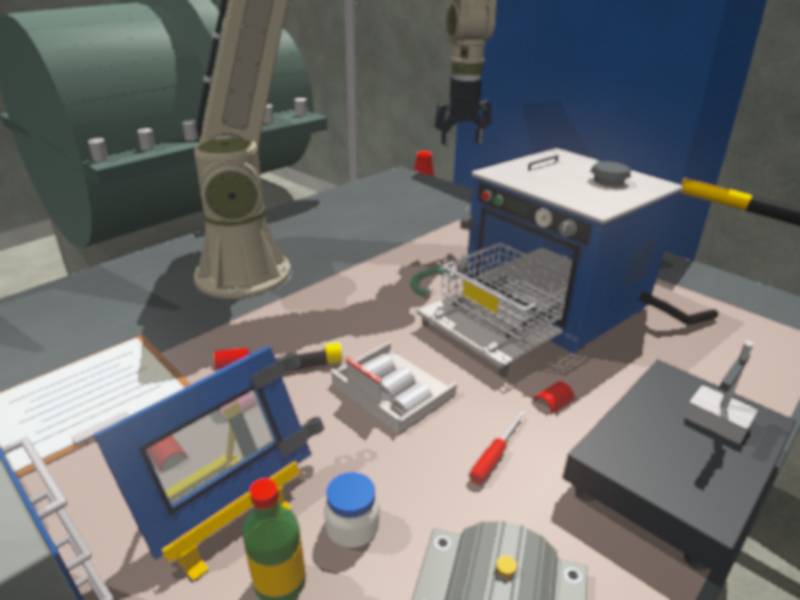

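View pics/top0.png

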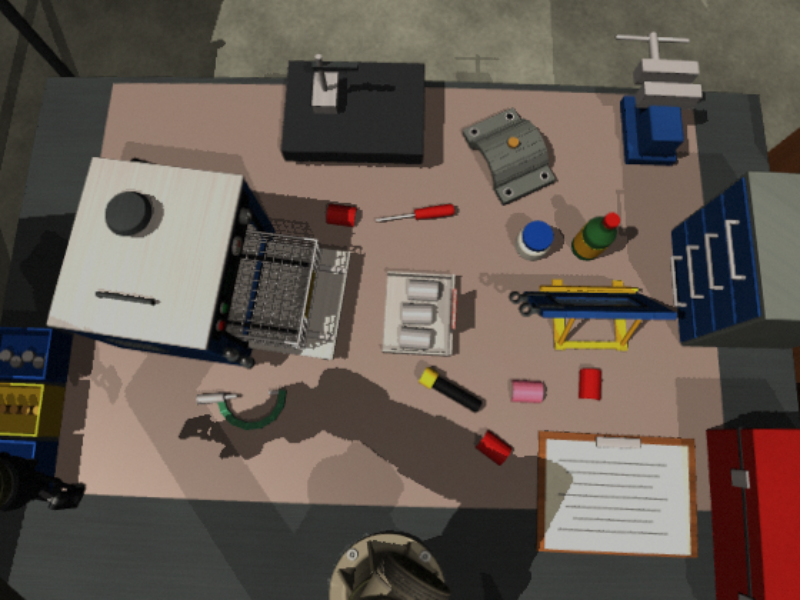

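The scene camera shows the washer at upper right with the basket drawn out, the tray with three shells at (395,385), and the door in the yellow rack at (210,450). In the top view the washer is at (150,250), the pins are near (232,350), the tray is at (420,313) and the door's knuckles are at (515,300). All of these are in 800x600 pixels. The pink and red tubes are look-alikes; the shells that are meant are the three grey ones on the tray.

```bash
cat > h.py <<'E'
import numpy as np, cv2
from workcell import env, read_camera, job, cut_out
CAM={"scene":(401.35058,276.33125,210.93588,-0.0719945,np.array([[0.7168,0.369,-0.5916,1.0805],[0.6972,-0.3671,0.6157,-0.6026],[0.01,-0.8538,-0.5204,0.6473],[0,0,0,1]])),
"top":(411.08795,279.20325,210.32763,-0.0646316,np.array([[0.0257,-0.975,0.2206,0.2996],[-0.9997,-0.0257,0.0033,-0.012],[0.0024,-0.2206,-0.9754,1.2029],[0,0,0,1]]))}
def proj(cam,P):
    f,cx,cy,k,T=CAM[cam]; P=np.atleast_2d(P); q=(P-T[:3,3])@T[:3,:3]
    s=q[:,:2]/q[:,2:]; s=s*(1+k*(s**2).sum(1,keepdims=True)); return s*f+[cx,cy]
def ray(cam,uv):
    f,cx,cy,k,T=CAM[cam]; d=(np.array(uv,float)-[cx,cy])/f; s=d.copy()
    for _ in range(20): s=d/(1+k*(s@s))
    return T[:3,3],T[:3,:3]@np.r_[s,1]
def atz(cam,uv,z):
    o,d=ray(cam,uv); return o+d*(z-o[2])/d[2]
def tri(uvs):  # {cam:uv}
    A=np.zeros((3,3));b=np.zeros(3)
    for c,uv in uvs.items():
        o,d=ray(c,uv); d=d/np.linalg.norm(d); M=np.eye(3)-np.outer(d,d); A+=M;b+=M@o
    return np.linalg.solve(A,b)
def crop(img,box,s,name,step=20):
    x0,y0,x1,y1=box; c=cv2.resize(img[y0:y1,x0:x1,::-1],None,fx=s,fy=s,interpolation=cv2.INTER_CUBIC)
    for x in range(-(-x0//step)*step,x1,step):
        cv2.line(c,(int((x-x0)*s+s/2),0),(int((x-x0)*s+s/2),6),(255,255,255),1); cv2.putText(c,str(x),(int((x-x0)*s),16),0,.35,(0,255,255),1)
    for y in range(-(-y0//step)*step,y1,step):
        cv2.line(c,(0,int((y-y0)*s+s/2)),(6,int((y-y0)*s+s/2)),(255,255,255),1); cv2.putText(c,str(y),(8,int((y-y0)*s+s/2)),0,.35,(0,255,255),1)
    cv2.imwrite(name,c)
    return c
E
python3 - <<'E'
from h import *
t=read_camera("top")["img"]; s=read_camera("scene")["img"]
np.savez("im0.npz",t=t,s=s)
R={}
for n in("washer","door","tray","rack","basket","shell0_mid"):
    for c in("top","scene"):
        for i,r in enumerate(cut_out(n,c)):
            if r["confidence"]>.3:
                R[f"{n}_{c}_{i}"]=r["region"]; print(n,c,i,round(r["confidence"],2),r["extent"],r["region"].sum())
np.savez("masks.npz",**R)
a=crop(t,(30,100,330,275),2.66,"pics/a1.png"); b=crop(s,(280,90,490,260),2.0,"pics/a2.png"); d=crop(s,(60,230,330,410),1.4,"pics/a3.png")
W=np.zeros((600,800,3),np.uint8)
crop(t,(30,100,258,271),3.5,"pics/wash_top.png")
crop(s,(290,90,490,240),4,"pics/wash_scene.png")
E
```

```text
washer top 0 0.72 [33.7, 112.9, 244.4, 258.8] 22006
washer scene 0 0.76 [290.4, 105.8, 502.6, 265.8] 18825
washer scene 1 0.68 [206.5, 239.7, 237.3, 255.2] 366
washer scene 2 0.64 [326.2, 288.4, 362.7, 341.3] 488
door top 0 0.96 [357.6, 202.2, 475.3, 223.0] 1964
door scene 0 0.85 [65.8, 241.9, 225.7, 390.3] 12394
tray top 0 0.68 [269.6, 189.0, 318.6, 249.8] 1971
tray scene 0 0.96 [234.7, 240.2, 319.6, 301.7] 1956
rack top 0 0.84 [374.3, 197.5, 448.2, 244.5] 926
rack top 1 0.43 [32.4, 113.1, 244.0, 260.2] 22185
rack scene 0 0.66 [114.8, 327.8, 209.3, 406.9] 1118
rack scene 1 0.59 [67.2, 241.8, 228.1, 389.4] 11975
basket top 0 0.77 [158.3, 164.0, 226.4, 246.8] 2174
basket top 1 0.5 [376.4, 194.9, 449.9, 244.4] 1101
basket scene 0 0.7 [272.0, 266.6, 302.2, 288.8] 301
basket scene 1 0.56 [67.3, 242.1, 225.5, 387.2] 12201
shell0_mid top 0 0.81 [331.7, 302.1, 360.3, 322.3] 330
shell0_mid top 1 0.63 [358.4, 266.3, 378.8, 284.6] 319
shell0_mid top 2 0.62 [284.7, 194.7, 309.2, 208.5] 314
shell0_mid top 3 0.58 [407.2, 260.7, 422.3, 280.3] 273
shell0_mid top 4 0.5 [228.0, 144.4, 248.5, 156.3] 270
shell0_mid scene 0 0.82 [373.2, 266.9, 403.1, 288.1] 371
shell0_mid scene 1 0.73 [151.0, 243.7, 172.1, 255.5] 238
shell0_mid scene 2 0.72 [275.1, 266.8, 299.8, 290.7] 272
```

View pics/wash_top.png

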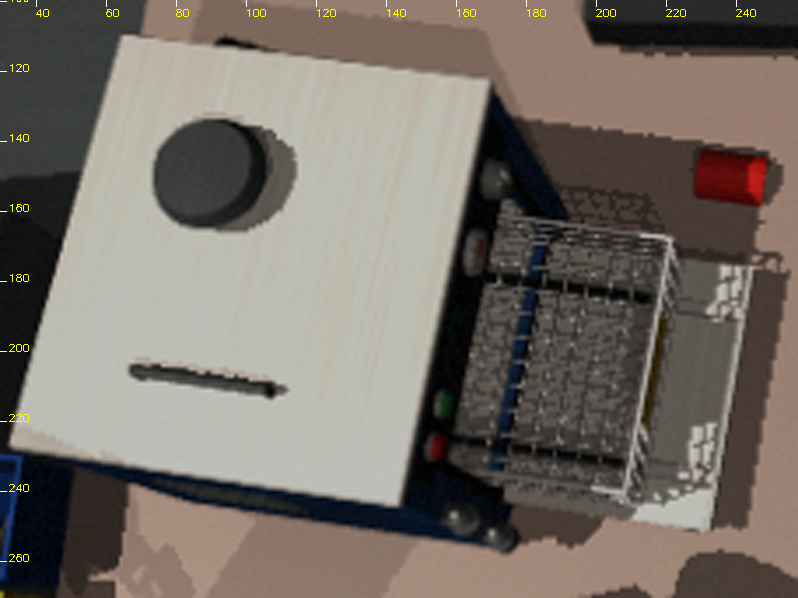

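View pics/wash_scene.png

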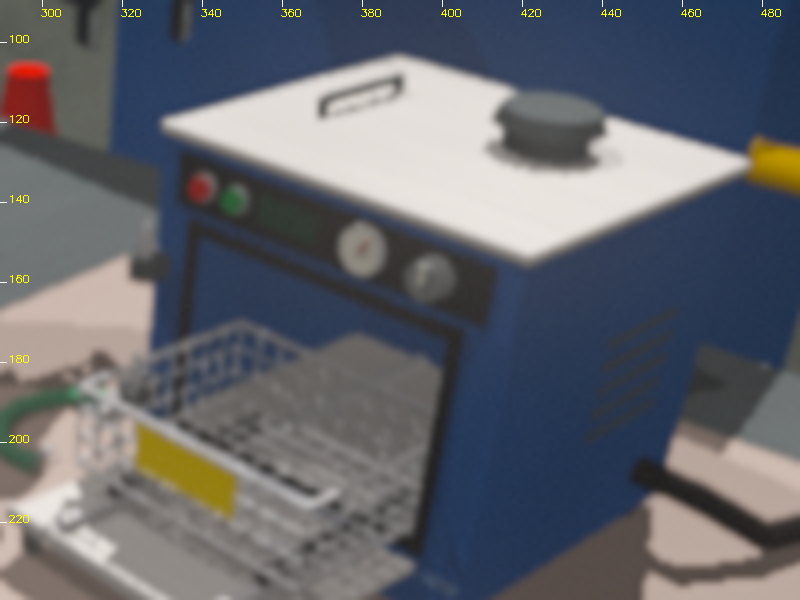

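The top crop shows the washer lid's corners at about (63.9,110.3), (170.5,122.9), (144.9,244.3) and (32.9,227.7), the shelf's front corners at (244.9,176.3) and (232.3,251.4), and the two pins near (161,247) and (173,253). In the scene crop the upper pin and collar are at about (327,150) and the lid corners at (330.5,121), (421,155.5) and (477,131).

```bash
python3 - <<'E'
from h import *
from scipy.optimize import least_squares
im=np.load("im0.npz"); t=im["t"]
# subpixel refine of strong corners
def ref(img,p):
    g=cv2.cvtColor(img,cv2.COLOR_RGB2GRAY); return cv2.cornerSubPix(g,np.array([[p]],np.float32),(4,4),(-1,-1),(3,100,.001))[0,0]
lid=[(63.9,110.3),(170.5,122.9),(144.9,244.3),(32.9,227.7)]
lid=[ref(t,p) for p in lid]; sh=[ref(t,(244.9,176.3)),ref(t,(232.3,251.4))]
print(np.round(lid,1).tolist(),np.round(sh,1).tolist())
for p,z in zip(lid+sh,[.28]*4+[.044]*2): print(np.round(atz("top",p,z),4))
L=[atz("top",p,.28) for p in lid]; print("sizes",[np.linalg.norm(L[i]-L[(i+1)%4]).round(4) for i in range(4)])
print("shelf w",np.linalg.norm(atz("top",sh[0],.044)-atz("top",sh[1],.044)))
def W2w(p,P):
    x,y,a=p; c,s=np.cos(a),np.sin(a); P=np.atleast_2d(P); return np.c_[x+c*P[:,0]-s*P[:,1],y+s*P[:,0]+c*P[:,1],P[:,2]]
# washer frame: x into cabinet; lid corners order far-left(back,-y),front -y,front +y,back +y
M=np.array([[.27,-.152,.28],[0,-.152,.28],[0,.152,.28],[.27,.152,.28],[-.172,-.113,.044],[-.172,.113,.044]])
O=np.array(lid+sh)
f=lambda p:(proj("top",W2w(p,M))-O).ravel()
r=least_squares(f,[.4,.3,1.5]); print(r.x,np.round(r.fun.reshape(-1,2),2).tolist())
# scene too
Ms=np.array([[0,.152,.28],[0,-.152,.28],[.27,-.152,.28]]);Os=np.array([(330.5,121),(421,155.5),(477,131)])
g=lambda p:np.r_[f(p),(proj("scene",W2w(p,Ms))-Os).ravel()]
r2=least_squares(g,r.x,loss="soft_l1"); print(r2.x,np.round(r2.fun.reshape(-1,2),2).tolist())
p=r.x
for nm,P in dict(seatU=(-.016,.145,.182),tipU=(-.016,.145,.208),tipL=(-.016,.145,.104),plate=(-.158,0,.108)).items():
    print(nm,W2w(p,P/np.array(1.)if 0 else np.array(P)).round(4),proj("top",W2w(p,np.array(P))).round(1),proj("scene",W2w(p,np.array(P))).round(1))
E
```

```text
[[64.5, 109.5], [169.60000610351562, 122.9000015258789], [143.39999389648438, 244.39999389648438], [31.899999618530273, 227.10000610351562]] [[247.10000610351562, 172.8000030517578], [231.6999969482422, 251.10000610351562]]
[0.752  0.5328 0.28  ]
[0.7196 0.2637 0.28  ]
[0.4208 0.2979 0.28  ]
[0.453  0.5671 0.28  ]
[0.6729 0.0895 0.044 ]
[0.4399 0.1232 0.044 ]
sizes [np.float64(0.271), np.float64(0.3007), np.float64(0.2711), np.float64(0.3009)]
shelf w 0.23544301346162144
[0.57239077 0.28027602 1.45941322] [[0.51, -0.55], [0.29, -1.46], [0.36, -0.23], [0.54, 0.69], [-2.56, 2.32], [0.49, -0.37]]
[0.57203857 0.28056986 1.45554865] [[0.7, -0.77], [0.39, -1.3], [-0.03, -0.12], [0.28, 0.37], [-2.55, 2.67], [0.19, -0.04], [-0.88, -1.6], [1.09, -2.29], [-0.13, -0.98]]
seatU [[0.4265 0.2805 0.182 ]] [[162.9 247.8]] [[324.9 153.5]]
tipU [[0.4265 0.2805 0.208 ]] [[160.  246.4]] [[325.5 145.2]]
tipL [[0.4265 0.2805 0.104 ]] [[170.8 251.6]] [[323.1 177.4]]
plate [[0.5548 0.1233 0.108 ]] [[231.3 206.4]] [[324.2 210.9]]
```

```bash
python3 - <<'E'
from h import *
from scipy.optimize import least_squares
im=np.load("im0.npz"); t=im["t"];s=im["s"]
a=crop(t,(262,183,332,258),4.2,"/tmp/a.png",10);b=crop(s,(228,233,325,310),4.1,"/tmp/b.png",10);c=crop(t,(352,192,482,250),4.7,"/tmp/c.png",10)
W=np.zeros((600,800,3),np.uint8)
for i,(x,y) in((a,(0,0)),(b,(310,0)),(c,(0,325))): W[y:y+i.shape[0],x:x+i.shape[1]]=i
cv2.imwrite("pics/comp1.png",W)
E
```

```text
(no output)
```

View pics/comp1.png

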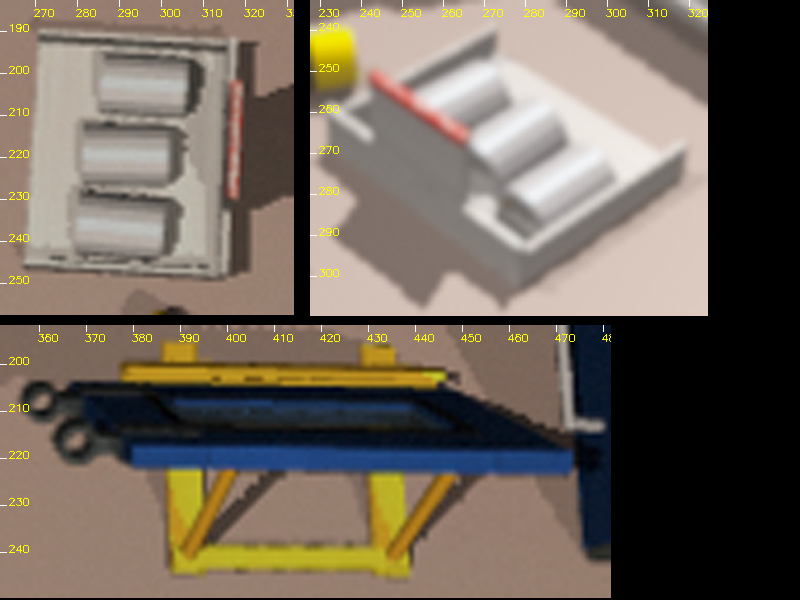

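The composite shows the tray handle's red edge at (318.2,202.0)–(317.7,229.9) in the top view and (243.4,251.3)–(266,266.7) in the scene view. The pouring side faces the washer. The door's top-edge strip runs from (380.1,217.5–222.2) to (473.9,219.2–223.5), and its knuckles are at (360,208) and (368,216).

```bash
cat >> h.py <<'E'
def W2w(p,P):
    x,y,a=p; c,s=np.cos(a),np.sin(a); P=np.atleast_2d(P); return np.c_[x+c*P[:,0]-s*P[:,1],y+s*P[:,0]+c*P[:,1],P[:,2]]
E
python3 - <<'E'
from h import *
from scipy.optimize import least_squares
A=tri(dict(top=(318.2,202.),scene=(266,266.7)));B=tri(dict(top=(317.7,229.9),scene=(243.4,251.3)))
print("handle tri",A.round(4),B.round(4),np.linalg.norm(A-B))
A=atz("top",(318.2,202.),.08);B=atz("top",(317.7,229.9),.08);print("top z80",A.round(4),B.round(4),(A-B)[:2]@(A-B)[:2])
M=np.array([[-.0675,-.04,.08],[-.0675,.04,.08],[.07,-.084,.024],[.07,.084,.024]])
O=np.array([(318.2,202.),(317.7,229.9),(270.8,191.2),(267.7,247)])
Os=np.array([(266,266.7),(243.4,251.3)])
f=lambda p:np.r_[(proj("top",W2w(p,M))-O).ravel(),(proj("scene",W2w(p,M[:2]))-Os).ravel()]
r=least_squares(f,[.4,0,1.57]);print("tray",r.x,np.round(r.fun.reshape(-1,2),1).tolist())
print("grip",W2w(r.x,[-.0675,0,.08]),"lip",W2w(r.x,[.07,0,.004]))
# washer without bad corner
M2=np.array([[.27,-.152,.28],[0,-.152,.28],[0,.152,.28],[.27,.152,.28],[-.172,-.113,.044],[-.172,.113,.044]])
O2=np.array([(64.3,109.8),(170.2,122.9),(144.4,244.4),(32.6,227.5),(244.9,176.3),(232.1,251.3)])
r2=least_squares(lambda p:(proj("top",W2w(p,M2))-O2).ravel(),[.57,.28,1.45]);print("washer",r2.x,np.round(r2.fun.reshape(-1,2),1).tolist())
for nm,P in dict(seatU=(-.016,.145,.182),seatL=(-.016,.145,.078)).items(): print(nm,W2w(r2.x,P).round(4),proj("top",W2w(r2.x,P)).round(1))
# door
th=np.radians(25);Ry=np.array([[np.cos(th),0,-np.sin(th)],[0,1,0],[np.sin(th),0,np.cos(th)]])
def D(p,P): return W2w(p[:3],np.atleast_2d(P)@Ry.T+[0,0,p[3]])
M3=np.array([[.007,.122,.172],[-.007,.122,.172],[.007,-.122,.172],[-.007,-.122,.172],[0,.145,.044],[0,.145,.148]])
O3=np.array([(380.1,217.5),(380.1,222.2),(473.9,219.2),(473.9,223.5),(360.2,208),(368,216)])
M4=np.array([[.007,-.122,.172],[.007,.122,.172],[.007,-.122,0],[.007,.122,0]]);O4=np.array([(68.6,304.5),(187.6,244.3),(108.5,386.4),(217,323.4)])
for z in(.03,.033,None):
    g=lambda p:np.r_[(proj("top",D([*p[:3],p[3] if z is None else z],M3))-O3).ravel(),.7*(proj("scene",D([*p[:3],p[3] if z is None else z],M4))-O4).ravel()]
    r3=least_squares(g,[.45,-.27,0,.03]);print("door",r3.x.round(4),np.round(r3.fun.reshape(-1,2),1).tolist())
    print("door_top",D([*r3.x[:3],z or r3.x[3]],[0,.003,.172]).round(4))
E
```

```text
handle tri [ 0.5819 -0.1166  0.0775] [ 0.5029 -0.1147  0.0769] 0.07911003256571754
top z80 [ 0.5805 -0.1173  0.08  ] [ 0.5007 -0.1164  0.08  ] 0.0063595094912551565
tray [ 0.54241293 -0.04871285  1.57065996] [[-0.4, -0.7], [-0.0, -0.6], [-0.9, -0.9], [0.4, -0.5], [-0.3, -0.8], [-1.7, -0.8]]
grip [[ 0.54240372 -0.11621285  0.08      ]] lip [[0.54242247 0.02128715 0.004     ]]
washer [0.57063427 0.27983369 1.45775428] [[0.9, -0.4], [-0.1, -0.8], [-0.7, 0.5], [-0.1, 0.9], [-0.1, -0.5], [0.2, 0.1]]
seatU [[0.4248 0.2803 0.182 ]] [[162.9 248.5]]
seatL [[0.4248 0.2803 0.078 ]] [[173.2 253.4]]
door [ 0.5862 -0.3849 -0.0017  0.03  ] [[-0.6, -1.2], [-1.0, -0.5], [-0.1, -0.3], [-0.8, 0.7], [0.8, 0.3], [0.4, 0.6], [-2.5, -0.5], [1.3, -1.8], [-0.8, 3.6], [0.9, -3.7]]
door_top [[ 0.5135 -0.3818  0.1859]]
door [ 0.5865 -0.3845  0.0006  0.03  ] [[-0.4, -1.4], [-0.8, -0.7], [0.3, -0.8], [-0.3, 0.2], [0.8, 0.1], [0.5, 0.4], [-2.6, -1.4], [1.2, -2.8], [-0.8, 2.9], [1.0, -4.5]]
door_top [[ 0.5138 -0.3816  0.1889]]
door [ 0.586  -0.3852 -0.0032  0.0281] [[-0.7, -1.0], [-1.2, -0.4], [-0.4, -0.0], [-1.1, 1.0], [0.7, 0.4], [0.3, 0.8], [-2.4, 0.0], [1.3, -1.3], [-0.8, 4.0], [0.9, -3.2]]
door_top [[ 0.5133 -0.3819  0.184 ]]
```

Request:
servo_tool:
  deltas:
    - {"dx":5,"dy":-15,"dz":45,"fingers":-1}
    - {"dx":5,"dy":-20,"dz":40,"rz":0.05}
    - {"dx":18,"dy":-42,"rz":0.05}
    - {"dx":18,"dy":-42,"rz":0.05}
    - {"dx":18,"dy":-42,"rz":0.05}
    - {"dx":20,"dy":-42,"rz":0.05}
    - {"dx":20,"dy":-42,"rz":0.05}
    - {"dx":20,"dy":-42,"rz":0.05}

```text
invalid input at $.deltas[0]: expected keys dx, dy, dz, rx, ry, rz, fingers
```

```bash
python3 - <<'E'
from h import *
p=[.5706,.2798,1.4577]
for uv in((221.4,167.1),(209.4,242)):
    P=atz("top",uv,.126)[:2]-p[:2]; c,s=np.cos(p[2]),np.sin(p[2]); print(P@[c,s],P@[-s,c])
for a in(-.158,-.11,-.075,0):print(a,W2w(p,[a,0,0]).round(4))
E
```

```text
-0.11474784028710147 -0.10408212134725556
-0.11849030001839282 0.10543197575631826
-0.158 [[0.5528 0.1228 0.    ]]
-0.11 [[0.5582 0.1705 0.    ]]
-0.075 [[0.5621 0.2053 0.    ]]
0 [[0.5706 0.2798 0.    ]]
```

Request:
servo_tool:
  deltas:
    - {"dx":5,"dy":-15,"dz":45,"rx":0,"ry":0,"rz":0,"fingers":-1}
    - {"dx":5,"dy":-20,"dz":40,"rx":0,"ry":0,"rz":0.05,"fingers":-1}
    - {"dx":18,"dy":-42,"dz":0,"rx":0,"ry":0,"rz":0.05,"fingers":-1}
    - {"dx":18,"dy":-42,"dz":0,"rx":0,"ry":0,"rz":0.05,"fingers":-1}
    - {"dx":18,"dy":-42,"dz":0,"rx":0,"ry":0,"rz":0.05,"fingers":-1}
    - {"dx":20,"dy":-42,"dz":0,"rx":0,"ry":0,"rz":0.05,"fingers":-1}
    - {"dx":20,"dy":-42,"dz":0,"rx":0,"ry":0,"rz":0.05,"fingers":-1}
    - {"dx":20,"dy":-42,"dz":0,"rx":0,"ry":0,"rz":0.05,"fingers":-1}

```text
clock: 1.6
tcp_pos: [0.3359, 0.246, 0.3892]
orientation: [0.0, 0.012, 1.0, 0.0]
wrist_force: [1.4, -0.5, -0.2]
finger_gap: 0.0851
```

Request:
servo_tool:
  deltas:
    - {"dx":22,"dy":-40,"dz":-10,"rx":0,"ry":0,"rz":0.02,"fingers":-1}
    - {"dx":22,"dy":-40,"dz":-15,"rx":0,"ry":0,"rz":0,"fingers":-1}
    - {"dx":22,"dy":-40,"dz":-15,"rx":0,"ry":0,"rz":0,"fingers":-1}
    - {"dx":22,"dy":-40,"dz":-15,"rx":0,"ry":0,"rz":0,"fingers":-1}
    - {"dx":22,"dy":-40,"dz":-15,"rx":0,"ry":0,"rz":0,"fingers":-1}
    - {"dx":22,"dy":-40,"dz":-15,"rx":0,"ry":0,"rz":0,"fingers":-1}
    - {"dx":22,"dy":-40,"dz":-15,"rx":0,"ry":0,"rz":0,"fingers":-1}
    - {"dx":22,"dy":-40,"dz":-15,"rx":0,"ry":0,"rz":0,"fingers":-1}

```text
clock: 2.4
tcp_pos: [0.5122, -0.0743, 0.2736]
orientation: [0.0, 0.004, 1.0, 0.0]
wrist_force: [0.8, -0.7, -0.0]
finger_gap: 0.0854
```

Request:
servo_tool:
  deltas:
    - {"dx":15,"dy":-20,"dz":-20,"rx":0,"ry":0,"rz":0,"fingers":-1}
    - {"dx":10,"dy":-15,"dz":-20,"rx":0,"ry":0,"rz":0,"fingers":-1}
    - {"dx":0,"dy":0,"dz":0,"rx":0,"ry":0,"rz":0,"fingers":-1}

```text
clock: 2.7
tcp_pos: [0.5363, -0.109, 0.2309]
orientation: [-0.002, 0.005, 1.0, 0.001]
wrist_force: [-1.2, 0.6, -0.1]
finger_gap: 0.0855
```

Request:
servo_tool:
  deltas:
    - {"dx":6,"dy":-8,"dz":-20,"rx":0,"ry":0,"rz":0.01,"fingers":-1}
    - {"dx":0,"dy":0,"dz":-35,"rx":0,"ry":0,"rz":0,"fingers":-1}
    - {"dx":0,"dy":0,"dz":-35,"rx":0,"ry":0,"rz":0,"fingers":-1}
    - {"dx":0,"dy":0,"dz":-20,"rx":0,"ry":0,"rz":0,"fingers":-1}
    - {"dx":0,"dy":0,"dz":0,"rx":0,"ry":0,"rz":0,"fingers":0.5}
    - {"dx":0,"dy":0,"dz":0,"rx":0,"ry":0,"rz":0,"fingers":1}
    - {"dx":0,"dy":0,"dz":0,"rx":0,"ry":0,"rz":0,"fingers":1}
  newtons: 80

```text
clock: 3.4
tcp_pos: [0.5437, -0.1153, 0.126]
orientation: [0.002, -0.002, 1.0, -0.0]
wrist_force: [0.2, -0.4, 0.1]
finger_gap: 0.044
```

Request:
servo_tool:
  deltas:
    - {"dx":0,"dy":0,"dz":0,"rx":0,"ry":0,"rz":0,"fingers":1}
    - {"dx":0,"dy":0,"dz":0,"rx":0,"ry":0,"rz":0,"fingers":1}
    - {"dx":0,"dy":0,"dz":0,"rx":0,"ry":0,"rz":0,"fingers":1}

```text
clock: 3.7
tcp_pos: [0.5434, -0.1156, 0.1252]
orientation: [0.001, -0.001, 1.0, -0.0]
wrist_force: [-1.6, 0.9, 4.6]
finger_gap: 0.0039
```

Request:
servo_tool:
  deltas:
    - {"dx":0,"dy":0,"dz":10,"rx":0,"ry":0,"rz":0,"fingers":1}
    - {"dx":0,"dy":0,"dz":20,"rx":0,"ry":0,"rz":0,"fingers":1}
    - {"dx":0,"dy":5,"dz":30,"rx":0,"ry":0,"rz":0,"fingers":1}
    - {"dx":0,"dy":10,"dz":35,"rx":0,"ry":0,"rz":-0.02,"fingers":1}
    - {"dx":1,"dy":20,"dz":35,"rx":0,"ry":0,"rz":-0.025,"fingers":1}
    - {"dx":2,"dy":25,"dz":30,"rx":0,"ry":0,"rz":-0.03,"fingers":1}
    - {"dx":2,"dy":30,"dz":20,"rx":0,"ry":0,"rz":-0.025,"fingers":1}
    - {"dx":2,"dy":30,"dz":5,"rx":0,"ry":0,"rz":-0.013,"fingers":1}

```text
clock: 4.5
tcp_pos: [0.55, 0.0053, 0.3118]
orientation: [0.002, 0.056, 0.998, -0.0]
wrist_force: [1.2, 0.1, -4.8]
finger_gap: 0.0035
```

Request:
servo_tool:
  deltas:
    - {"dx":0,"dy":30,"dz":0,"rx":0,"ry":0,"rz":0,"fingers":1}
    - {"dx":0,"dy":30,"dz":0,"rx":0,"ry":0,"rz":0,"fingers":1}
    - {"dx":0,"dy":22,"dz":0,"rx":0,"ry":0,"rz":0,"fingers":1}
    - {"dx":0,"dy":10,"dz":0,"rx":0,"ry":0,"rz":0,"fingers":1}
    - {"dx":0,"dy":0,"dz":0,"rx":0,"ry":0,"rz":0,"fingers":1}

```text
clock: 5.0
tcp_pos: [0.549, 0.0976, 0.3085]
orientation: [-0.001, 0.054, 0.999, -0.0]
wrist_force: [1.1, 0.2, -5.5]
finger_gap: 0.0036
```

```bash
python3 - <<'E'
from h import *
t=read_camera("top")["img"]; s=read_camera("scene")["img"]
a=crop(t,(100,110,360,270),2,"/tmp/a.png");b=crop(s,(220,60,480,280),1.3,"/tmp/b.png")
a=crop(t,(120,110,320,260),2.2,"/tmp/a.png");b=crop(s,(240,70,440,260),1.75,"/tmp/b.png")
W=np.zeros((340,795,3),np.uint8);W[:a.shape[0],:a.shape[1]]=a;W[:b.shape[0],445:445+b.shape[1]]=b[:340]
cv2.imwrite("pics/c2.png",W)
E
```

```text
(no output)
```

View pics/c2.png

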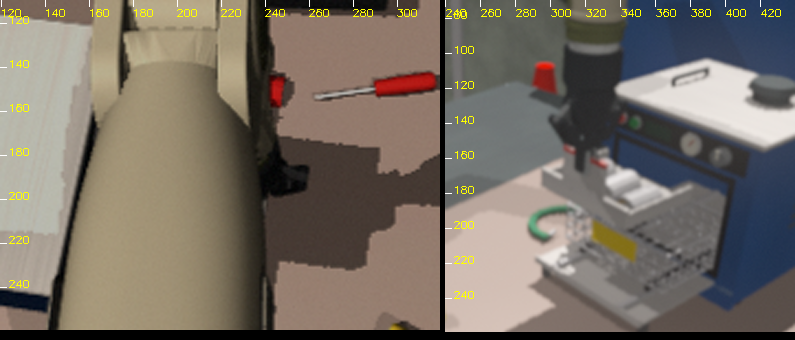

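The tray is held level with three shells on it, its lip over the basket near scene (355,188). Next I tip it.

Request:
servo_tool:
  deltas:
    - {"dx":1,"dy":11,"dz":0,"rx":-0.06,"ry":0.007,"rz":0,"fingers":1}
    - {"dx":1,"dy":11,"dz":0,"rx":-0.08,"ry":0.009,"rz":0,"fingers":1}
    - {"dx":1,"dy":11,"dz":-1,"rx":-0.08,"ry":0.009,"rz":0,"fingers":1}
    - {"dx":2,"dy":11,"dz":-1,"rx":-0.08,"ry":0.009,"rz":0,"fingers":1}
    - {"dx":1,"dy":11,"dz":-1,"rx":-0.08,"ry":0.009,"rz":0,"fingers":1}
    - {"dx":2,"dy":11,"dz":-1,"rx":-0.08,"ry":0.009,"rz":0,"fingers":1}
    - {"dx":1,"dy":8,"dz":-2,"rx":-0.06,"ry":0.007,"rz":0,"fingers":1}
    - {"dx":0,"dy":4,"dz":-1,"rx":-0.04,"ry":0.004,"rz":0,"fingers":1}

```text
clock: 5.9
tcp_pos: [0.5592, 0.1747, 0.3009]
orientation: [-0.017, 0.053, 0.959, -0.278]
wrist_force: [0.4, 0.1, -4.9]
finger_gap: 0.0037
```

Request:
servo_tool:
  deltas:
    - {"dx":1,"dy":5,"dz":0,"rx":-0.05,"ry":0.006,"rz":0,"fingers":1}
    - {"dx":0,"dy":5,"dz":-1,"rx":-0.05,"ry":0.006,"rz":0,"fingers":1}
    - {"dx":0,"dy":5,"dz":-1,"rx":-0.05,"ry":0.006,"rz":0,"fingers":1}
    - {"dx":0,"dy":4,"dz":0,"rx":-0.04,"ry":0.005,"rz":0,"fingers":1}
    - {"dx":0,"dy":2,"dz":0,"rx":-0.03,"ry":0.003,"rz":0,"fingers":1}
    - {"dx":0,"dy":0,"dz":0,"rx":0,"ry":0,"rz":0,"fingers":1}
    - {"dx":0,"dy":0,"dz":0,"rx":0,"ry":0,"rz":0,"fingers":1}
    - {"dx":0,"dy":0,"dz":0,"rx":0,"ry":0,"rz":0,"fingers":1}

```text
clock: 6.7
tcp_pos: [0.5598, 0.1951, 0.3004]
orientation: [-0.022, 0.051, 0.923, -0.381]
wrist_force: [-0.3, -0.5, -3.0]
finger_gap: 0.0039
```

Request:
servo_tool:
  deltas:
    - {"dx":0,"dy":3,"dz":3,"rx":-0.05,"ry":0.006,"rz":0,"fingers":1}
    - {"dx":0,"dy":3,"dz":3,"rx":-0.05,"ry":0.006,"rz":0,"fingers":1}
    - {"dx":0,"dy":0,"dz":0,"rx":0,"ry":0,"rz":0,"fingers":1}
    - {"dx":0,"dy":0,"dz":0,"rx":0,"ry":0,"rz":0,"fingers":1}

```text
clock: 7.1
tcp_pos: [0.5598, 0.2017, 0.3058]
orientation: [-0.025, 0.05, 0.903, -0.427]
wrist_force: [-0.2, -0.4, -2.4]
finger_gap: 0.0039
```

```bash
python3 - <<'E'
from h import *
s=read_camera("scene")["img"]
crop(s,(260,70,440,250),3.3,"pics/c3.png")
E
```

```text
(no output)
```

View pics/c3.png

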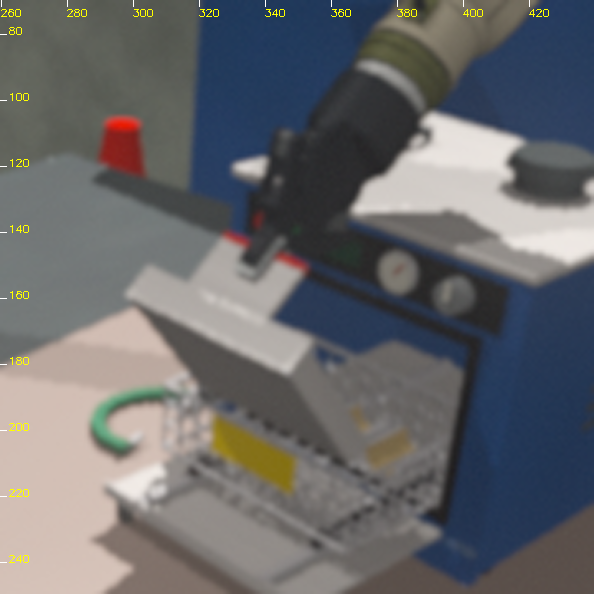

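The wrist force fell to the empty tray's weight (2.4 N) and the scene crop shows shell inner surfaces in the basket at (363,197) and (375,206). Next I lift out and return the tray.

Request:
servo_tool:
  deltas:
    - {"dx":0,"dy":0,"dz":20,"rx":0,"ry":0,"rz":0,"fingers":1}
    - {"dx":0,"dy":-5,"dz":30,"rx":0,"ry":0,"rz":0,"fingers":1}
    - {"dx":-1,"dy":-20,"dz":10,"rx":0.08,"ry":-0.009,"rz":0,"fingers":1}
    - {"dx":-1,"dy":-25,"dz":0,"rx":0.1,"ry":-0.012,"rz":0,"fingers":1}
    - {"dx":-2,"dy":-30,"dz":0,"rx":0.1,"ry":-0.012,"rz":0,"fingers":1}
    - {"dx":-2,"dy":-30,"dz":0,"rx":0.1,"ry":-0.012,"rz":0,"fingers":1}
    - {"dx":-2,"dy":-30,"dz":0,"rx":0.1,"ry":-0.012,"rz":0,"fingers":1}
    - {"dx":-2,"dy":-30,"dz":0,"rx":0.1,"ry":-0.012,"rz":0,"fingers":1}

```text
clock: 7.95
tcp_pos: [0.5488, 0.0302, 0.3673]
orientation: [-0.006, 0.054, 0.987, -0.148]
wrist_force: [0.5, -0.8, -3.2]
finger_gap: 0.0035
```

Request:
servo_tool:
  deltas:
    - {"dx":-1,"dy":-40,"dz":0,"rx":0.1,"ry":-0.012,"rz":0,"fingers":1}
    - {"dx":-1,"dy":-40,"dz":0,"rx":0.1,"ry":-0.012,"rz":0,"fingers":1}
    - {"dx":-1,"dy":-40,"dz":-20,"rx":0.08,"ry":-0.009,"rz":0.04,"fingers":1}
    - {"dx":-1,"dy":-25,"dz":-35,"rx":0,"ry":0,"rz":0.04,"fingers":1}
    - {"dx":-1,"dy":0,"dz":-40,"rx":0,"ry":0,"rz":0.03,"fingers":1}
    - {"dx":0,"dy":0,"dz":0,"rx":0,"ry":0,"rz":0,"fingers":1}

```text
clock: 8.55
tcp_pos: [0.54, -0.1138, 0.2656]
orientation: [-0.003, 0.002, 1.0, -0.008]
wrist_force: [-1.2, 0.2, -2.9]
finger_gap: 0.0036
```

Request:
servo_tool:
  deltas:
    - {"dx":3,"dy":-2,"dz":-30,"rx":0.015,"ry":-0.005,"rz":0.005,"fingers":1}
    - {"dx":0,"dy":0,"dz":-40,"rx":0,"ry":0,"rz":0,"fingers":1}
    - {"dx":0,"dy":0,"dz":-35,"rx":0,"ry":0,"rz":0,"fingers":1}
    - {"dx":0,"dy":0,"dz":-20,"rx":0,"ry":0,"rz":0,"fingers":1}
    - {"dx":0,"dy":0,"dz":-8,"rx":0,"ry":0,"rz":0,"fingers":1}
    - {"dx":0,"dy":0,"dz":0,"rx":0,"ry":0,"rz":0,"fingers":1}

```text
clock: 9.15
tcp_pos: [0.5479, -0.1151, 0.1388]
orientation: [0.005, -0.002, 1.0, -0.003]
wrist_force: [-0.1, 0.2, -3.1]
finger_gap: 0.0037
```

Request:
servo_tool:
  deltas:
    - {"dx":-2,"dy":0,"dz":-7,"rx":0.003,"ry":-0.006,"rz":0,"fingers":1}
    - {"dx":0,"dy":0,"dz":-4,"rx":0,"ry":0,"rz":0,"fingers":1}
    - {"dx":0,"dy":0,"dz":-2,"rx":0,"ry":0,"rz":0,"fingers":1}
    - {"dx":0,"dy":0,"dz":0,"rx":0,"ry":0,"rz":0,"fingers":1}

```text
clock: 9.55
tcp_pos: [0.5462, -0.1155, 0.1259]
orientation: [0.009, -0.002, 1.0, -0.001]
wrist_force: [-0.0, -1.0, 1.8]
finger_gap: 0.0037
```

Request:
servo_tool:
  deltas:
    - {"dx":0,"dy":0,"dz":0,"rx":0,"ry":0.016,"rz":0,"fingers":1}
    - {"dx":0,"dy":0,"dz":-1,"rx":0,"ry":0,"rz":0,"fingers":1}
    - {"dx":0,"dy":0,"dz":0,"rx":0,"ry":0,"rz":0,"fingers":0.6}
    - {"dx":0,"dy":0,"dz":0,"rx":0,"ry":0,"rz":0,"fingers":0}
    - {"dx":0,"dy":0,"dz":0,"rx":0,"ry":0,"rz":0,"fingers":-0.5}
    - {"dx":0,"dy":0,"dz":10,"rx":0,"ry":0,"rz":0,"fingers":-0.5}
    - {"dx":0,"dy":0,"dz":40,"rx":0,"ry":0,"rz":0,"fingers":-0.5}
    - {"dx":0,"dy":0,"dz":45,"rx":0,"ry":0,"rz":0,"fingers":1}

```text
clock: 10.35
tcp_pos: [0.5444, -0.1149, 0.219]
orientation: [-0.002, -0.002, 1.0, -0.0]
wrist_force: [1.5, -0.2, -0.3]
finger_gap: 0.0509
```

Request:
servo_tool:
  deltas:
    - {"dx":0,"dy":10,"dz":30,"rx":0,"ry":0,"rz":-0.06,"fingers":1}
    - {"dx":0,"dy":20,"dz":0,"rx":0,"ry":0,"rz":-0.055,"fingers":1}
    - {"dx":0,"dy":25,"dz":0,"rx":0.12,"ry":-0.013,"rz":0,"fingers":1}
    - {"dx":0,"dy":25,"dz":0,"rx":0.12,"ry":-0.013,"rz":0,"fingers":1}
    - {"dx":0,"dy":25,"dz":0,"rx":0.12,"ry":-0.013,"rz":0,"fingers":1}
    - {"dx":0,"dy":25,"dz":0,"rx":0.12,"ry":-0.013,"rz":0,"fingers":1}
    - {"dx":0,"dy":25,"dz":0,"rx":0.12,"ry":-0.013,"rz":0,"fingers":1}
    - {"dx":0,"dy":15,"dz":0,"rx":0.12,"ry":-0.013,"rz":0,"fingers":1}

```text
clock: 11.15
tcp_pos: [0.5457, 0.056, 0.2504]
orientation: [0.019, 0.051, 0.933, 0.355]
wrist_force: [-0.1, 0.1, 0.6]
finger_gap: -0.0003
```

Request:
servo_tool:
  deltas:
    - {"dx":0,"dy":5,"dz":-15,"rx":0.12,"ry":-0.013,"rz":0,"fingers":1}
    - {"dx":0,"dy":0,"dz":-40,"rx":0.04,"ry":-0.004,"rz":0,"fingers":1}
    - {"dx":0,"dy":0,"dz":-30,"rx":0,"ry":0,"rz":0,"fingers":1}
    - {"dx":0,"dy":0,"dz":0,"rx":0,"ry":0,"rz":0,"fingers":1}

```text
clock: 11.55
tcp_pos: [0.5438, 0.06, 0.1608]
orientation: [0.019, 0.052, 0.902, 0.427]
wrist_force: [-0.3, 0.5, 0.2]
finger_gap: -0.0
```

```bash
cat >> h.py <<'E'
WP=[.5706,.2798,1.4577]
def toW(P):
    c,s=np.cos(WP[2]),np.sin(WP[2]); q=np.array(P[:2])-WP[:2]; return np.r_[q@[c,s],q@[-s,c],P[2]].round(4)
def rot():
    from scipy.spatial.transform import Rotation as R
    q=env.get_state()["orientation"]; return R.from_quat(q[[1,2,3,0]]).as_matrix()
def st():
    s=env.get_state(); M=rot(); print(round(s["clock"],2),"tcp",s["tcp_pos"].round(4),"\nR",M.round(3).tolist(),"\ntipW",toW(s["tcp_pos"]+M[:,2]*.073),"F",s["wrist_force"].round(1),"gap",s["finger_gap"].round(4),"q",s["joint_pos"].round(2))
E
python3 -c "
from h import *
st()"
```

```text
Traceback (most recent call last):
  File "h.py", line 36, in st
    s=env.get_state(); M=rot(); print(round(s["clock"],2),"tcp",s["tcp_pos"].round(4),"\nR",M.round(3).tolist(),"\ntipW",toW(s["tcp_pos"]+M[:,2]*.073),"F",s["wrist_force"].round(1),"gap",s["finger_gap"].round(4),"q",s["joint_pos"].round(2))
                                                                                                                                                                                           ^^^^^^^^^^^^^^^^^^^^^
AttributeError: 'float' object has no attribute 'round'
```

Request:
servo_tool:
  deltas:
    - {"dx":1,"dy":5,"dz":-10,"rx":0,"ry":0,"rz":0,"fingers":1}
    - {"dx":1,"dy":12,"dz":-6,"rx":0,"ry":0,"rz":0,"fingers":1}
    - {"dx":1,"dy":10,"dz":0,"rx":0,"ry":0,"rz":0,"fingers":1}
    - {"dx":1,"dy":8,"dz":0,"rx":0,"ry":0,"rz":0,"fingers":1}
    - {"dx":1,"dy":8,"dz":0,"rx":0,"ry":0,"rz":0,"fingers":1}
    - {"dx":1,"dy":8,"dz":0,"rx":0,"ry":0,"rz":0,"fingers":1}

```text
clock: 12.15
tcp_pos: [0.5521, 0.1111, 0.149]
orientation: [0.023, 0.05, 0.903, 0.427]
wrist_force: [-0.6, -1.9, 1.1]
finger_gap: 0.0
```

```bash
sed -i 's/s\["finger_gap"\].round(4)/round(float(s["finger_gap"]),4)/' h.py
python3 -c "
from h import *
st()"
```

```text
12.15 tcp [0.5521 0.1111 0.149 ] 
R [[-0.994, 0.07, 0.084], [0.109, 0.631, 0.768], [0.001, 0.773, -0.635]] 
tipW [-0.1133 -0.0004  0.1026] F [-0.6 -1.9  1.1] gap 0.0 q [-0.27  0.48 -0.35  0.94  0.87 -0.25]
```

Request:
servo_tool:
  deltas:
    - {"dx":1,"dy":10,"dz":0,"rx":0,"ry":0,"rz":0,"fingers":1}
    - {"dx":1,"dy":12,"dz":0,"rx":0,"ry":0,"rz":0,"fingers":1}
    - {"dx":1,"dy":12,"dz":0,"rx":0,"ry":0,"rz":0,"fingers":1}
    - {"dx":2,"dy":12,"dz":0,"rx":0,"ry":0,"rz":0,"fingers":1}
    - {"dx":1,"dy":12,"dz":0,"rx":0,"ry":0,"rz":0,"fingers":1}
    - {"dx":1,"dy":12,"dz":0,"rx":0,"ry":0,"rz":0,"fingers":1}
    - {"dx":2,"dy":12,"dz":0,"rx":0,"ry":0,"rz":0,"fingers":1}
    - {"dx":1,"dy":10,"dz":0,"rx":0,"ry":0,"rz":0,"fingers":1}

```text
clock: 12.95
tcp_pos: [0.5617, 0.2036, 0.1482]
orientation: [0.022, 0.05, 0.903, 0.427]
wrist_force: [1.7, -1.1, 1.2]
finger_gap: -0.0002
```

Request:
servo_tool:
  deltas:
    - {"dx":1,"dy":6,"dz":0,"rx":0,"ry":0,"rz":0,"fingers":1}
    - {"dx":0,"dy":5,"dz":0,"rx":0,"ry":0,"rz":0,"fingers":1}
    - {"dx":0,"dy":4,"dz":0,"rx":0,"ry":0,"rz":0,"fingers":1}

```text
clock: 13.25
tcp_pos: [0.5628, 0.2179, 0.148]
orientation: [0.022, 0.05, 0.903, 0.427]
wrist_force: [0.8, -2.4, 0.5]
finger_gap: 0.0002
```

```bash
python3 -c "
from h import *
st()"
```

```text
13.25 tcp [0.5628 0.2179 0.148 ] 
R [[-0.994, 0.071, 0.083], [0.109, 0.631, 0.768], [0.002, 0.773, -0.635]] 
tipW [-0.0059  0.0011  0.1017] F [ 0.8 -2.4  0.5] gap 0.0002 q [-0.07  0.44 -0.41  0.68  0.88  0.07]
```

Push on in small steps until the stop is felt.

Request:
servo_tool:
  deltas:
    - {"dx":0,"dy":2,"dz":0,"rx":0,"ry":0,"rz":0,"fingers":1}
    - {"dx":0,"dy":2,"dz":0,"rx":0,"ry":0,"rz":0,"fingers":1}
    - {"dx":0,"dy":2,"dz":0,"rx":0,"ry":0,"rz":0,"fingers":1}

```text
clock: 13.55
tcp_pos: [0.5627, 0.2235, 0.1479]
orientation: [0.022, 0.05, 0.903, 0.427]
wrist_force: [1.6, -1.6, -0.0]
finger_gap: 0.0
```

Request:
servo_tool:
  deltas:
    - {"dx":0,"dy":2,"dz":0,"rx":0,"ry":0,"rz":0,"fingers":1}
    - {"dx":0,"dy":2,"dz":0,"rx":0,"ry":0,"rz":0,"fingers":1}

```text
clock: 13.75
tcp_pos: [0.5626, 0.2277, 0.1479]
orientation: [0.022, 0.05, 0.903, 0.427]
wrist_force: [1.7, -2.3, 0.2]
finger_gap: -0.0003
```

Request:
servo_tool:
  deltas:
    - {"dx":0,"dy":2,"dz":0,"rx":0,"ry":0,"rz":0,"fingers":1}
    - {"dx":0,"dy":2,"dz":0,"rx":0,"ry":0,"rz":0,"fingers":1}

```text
clock: 13.95
tcp_pos: [0.5628, 0.2308, 0.1478]
orientation: [0.022, 0.051, 0.903, 0.426]
wrist_force: [-5.2, -21.3, 9.3]
finger_gap: 0.0001
```

Request:
servo_tool:
  deltas:
    - {"dx":0,"dy":2,"dz":0,"rx":0,"ry":0,"rz":0,"fingers":1}
    - {"dx":0,"dy":2,"dz":0,"rx":0,"ry":0,"rz":0,"fingers":1}

```text
clock: 14.15
tcp_pos: [0.5628, 0.2318, 0.1481]
orientation: [0.023, 0.053, 0.904, 0.424]
wrist_force: [-14.5, -48.2, 21.6]
finger_gap: -0.0001
```

Request:
servo_tool:
  deltas:
    - {"dx":-2,"dy":-20,"dz":0,"rx":0,"ry":0,"rz":0,"fingers":1}
    - {"dx":-5,"dy":-40,"dz":0,"rx":0,"ry":0,"rz":0,"fingers":1}
    - {"dx":-4,"dy":-40,"dz":25,"rx":-0.12,"ry":0.013,"rz":0,"fingers":1}
    - {"dx":0,"dy":-35,"dz":30,"rx":-0.12,"ry":0.013,"rz":0,"fingers":1}
    - {"dx":0,"dy":-35,"dz":30,"rx":-0.12,"ry":0.013,"rz":0,"fingers":1}
    - {"dx":0,"dy":-35,"dz":30,"rx":-0.12,"ry":0.013,"rz":0,"fingers":1}
    - {"dx":0,"dy":-35,"dz":30,"rx":-0.12,"ry":0.013,"rz":0,"fingers":1}
    - {"dx":0,"dy":-35,"dz":30,"rx":-0.12,"ry":0.013,"rz":0,"fingers":1}

```text
clock: 14.95
tcp_pos: [0.5512, -0.0403, 0.3247]
orientation: [0.004, 0.055, 0.995, 0.077]
wrist_force: [1.1, 0.1, -0.4]
finger_gap: -0.0003
```

Request:
servo_tool:
  deltas:
    - {"dx":-10,"dy":-35,"dz":0,"rx":-0.08,"ry":0.009,"rz":0,"fingers":1}
    - {"dx":-10,"dy":-35,"dz":0,"rx":-0.075,"ry":0.009,"rz":0,"fingers":1}
    - {"dx":-12,"dy":-35,"dz":0,"rx":0,"ry":0,"rz":-0.145,"fingers":0}
    - {"dx":-12,"dy":-35,"dz":0,"rx":0,"ry":0,"rz":-0.145,"fingers":-0.4}
    - {"dx":-12,"dy":-35,"dz":0,"rx":0,"ry":0,"rz":-0.145,"fingers":-0.4}
    - {"dx":-12,"dy":-35,"dz":0,"rx":0,"ry":0,"rz":-0.145,"fingers":-0.4}
    - {"dx":-12,"dy":-35,"dz":0,"rx":0,"ry":0,"rz":-0.145,"fingers":-0.4}
    - {"dx":-12,"dy":-30,"dz":0,"rx":0,"ry":0,"rz":-0.145,"fingers":-0.4}

```text
clock: 15.75
tcp_pos: [0.459, -0.3153, 0.3226]
orientation: [-0.0, 0.474, 0.881, 0.002]
wrist_force: [0.6, -0.3, 0.6]
finger_gap: 0.0595
```

```bash
python3 -c "
from h import *
st()
s=read_camera('scene')['img'];t=read_camera('top')['img'];np.savez('im1.npz',t=t,s=s)
for n in ('shell0_mid','basket','basket_front'):
  for c in('top','scene'):
    for r in cut_out(n,c):
      if r['confidence']>.3: print(n,c,round(r['confidence'],2),r['extent'])
a=crop(t,(100,100,340,260),2,'/tmp/a.png');b=crop(s,(280,90,430,260),2.1,'/tmp/b.png')
W=np.zeros((380,800,3),np.uint8);W[:a.shape[0],:a.shape[1]]=a;W[:b.shape[0],482:482+b.shape[1]]=b[:380]
cv2.imwrite('pics/c4.png',W)"
```

```text
15.75 tcp [ 0.459  -0.3153  0.3226] 
R [[-0.551, 0.835, 0.002], [0.835, 0.551, 0.004], [0.003, 0.004, -1.0]] 
tipW [-0.6036  0.0437  0.2496] F [ 0.6 -0.3  0.6] gap 0.0595 q [-0.75  0.27  0.04  1.34  0.    0.24]
shell0_mid top 0.69 [356.4, 268.7, 376.0, 283.5]
shell0_mid top 0.66 [229.8, 142.4, 250.4, 157.5]
shell0_mid top 0.54 [269.5, 188.6, 320.6, 249.0]
shell0_mid scene 0.81 [371.8, 266.3, 403.6, 289.7]
shell0_mid scene 0.71 [170.1, 333.1, 214.1, 420.0]
shell0_mid scene 0.63 [148.9, 245.3, 171.0, 258.0]
basket top 0.83 [164.2, 163.2, 180.6, 234.1]
basket top 0.6 [376.3, 196.7, 437.9, 246.1]
basket scene 0.56 [341.7, 161.0, 395.1, 221.3]
basket scene 0.34 [223.9, 328.6, 267.6, 385.2]
basket_front top 0.67 [162.6, 159.2, 182.8, 233.8]
basket_front scene 0.63 [341.5, 164.2, 395.5, 220.4]
```

View pics/c4.png

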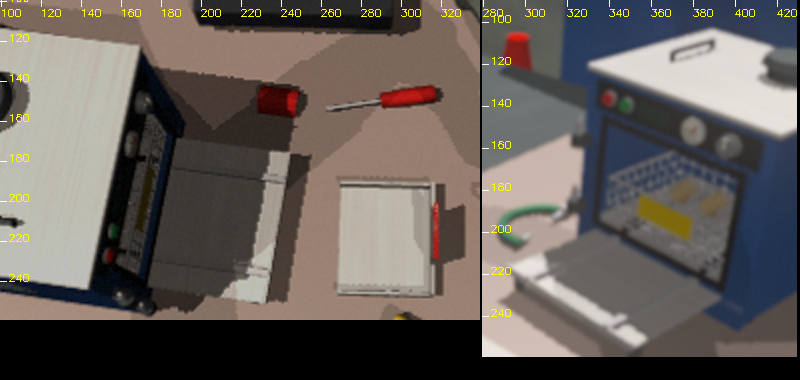

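The basket is fully home, with its plate at scene (363,190), and tan shell interiors show in it at (370,180) and (385,187). The tray is flat and empty in the top view, (270–315, 190–247). Now the door.

Request:
servo_tool:
  deltas:
    - {"dx":0,"dy":-20,"dz":0,"rx":0,"ry":0,"rz":-0.146,"fingers":-0.4}
    - {"dx":0,"dy":-20,"dz":0,"rx":0,"ry":0,"rz":-0.146,"fingers":-0.4}
    - {"dx":0,"dy":-15,"dz":0,"rx":0,"ry":0,"rz":-0.146,"fingers":-0.4}
    - {"dx":0,"dy":-12,"dz":0,"rx":0,"ry":0,"rz":-0.146,"fingers":-0.4}
    - {"dx":0,"dy":0,"dz":-5,"rx":0,"ry":-0.11,"rz":0,"fingers":-0.4}
    - {"dx":0,"dy":0,"dz":-5,"rx":0,"ry":-0.11,"rz":0,"fingers":-0.4}
    - {"dx":0,"dy":0,"dz":-5,"rx":0,"ry":-0.11,"rz":0,"fingers":-0.4}
    - {"dx":0,"dy":0,"dz":0,"rx":0,"ry":-0.106,"rz":0,"fingers":-0.4}

```text
clock: 16.95
tcp_pos: [0.46, -0.3798, 0.3076]
orientation: [0.155, 0.687, 0.693, 0.156]
wrist_force: [0.4, 0.0, -0.6]
finger_gap: 0.0598
```

```bash
python3 -c "
from h import *
st()"
```

```text
16.95 tcp [ 0.46   -0.3798  0.3076] 
R [[-0.008, 0.903, 0.429], [1.0, 0.008, 0.003], [-0.001, 0.429, -0.903]] 
tipW [-0.6641  0.0043  0.2417] F [ 0.4  0.  -0.6] gap 0.0598 q [-0.96  0.16 -0.21  0.94  0.36  0.65]
```

Request:
servo_tool:
  deltas:
    - {"dx":13,"dy":-2,"dz":-30,"rx":0,"ry":0,"rz":0,"fingers":-0.4}
    - {"dx":13,"dy":0,"dz":-30,"rx":0,"ry":0,"rz":0,"fingers":-0.4}
    - {"dx":7,"dy":0,"dz":-17,"rx":0,"ry":0,"rz":0,"fingers":-0.4}
    - {"dx":3,"dy":0,"dz":-7,"rx":0,"ry":0,"rz":0,"fingers":-0.4}
    - {"dx":0,"dy":0,"dz":0,"rx":0,"ry":0,"rz":0,"fingers":-0.4}

```text
clock: 17.45
tcp_pos: [0.4959, -0.3819, 0.223]
orientation: [0.153, 0.688, 0.693, 0.155]
wrist_force: [-0.0, 0.1, -1.0]
finger_gap: 0.0597
```

```bash
python3 -c "
from h import *
st()
s=read_camera('scene')['img'];t=read_camera('top')['img']
a=crop(t,(350,190,480,260),3.3,'/tmp/a.png',10);b=crop(s,(60,200,230,400),2.1,'/tmp/b.png')
W=np.zeros((430,800,3),np.uint8);W[:a.shape[0],:a.shape[1]]=a;W[:b.shape[0],435:435+b.shape[1]]=b
cv2.imwrite('pics/c5.png',W)"
```

```text
17.45 tcp [ 0.4959 -0.3819  0.223 ] 
R [[-0.008, 0.906, 0.424], [1.0, 0.007, 0.004], [0.001, 0.424, -0.906]] 
tipW [-0.6622 -0.0312  0.1568] F [-0.   0.1 -1. ] gap 0.0597 q [-0.91  0.26 -0.3   0.73  0.34  0.7 ]
```

View pics/c5.png

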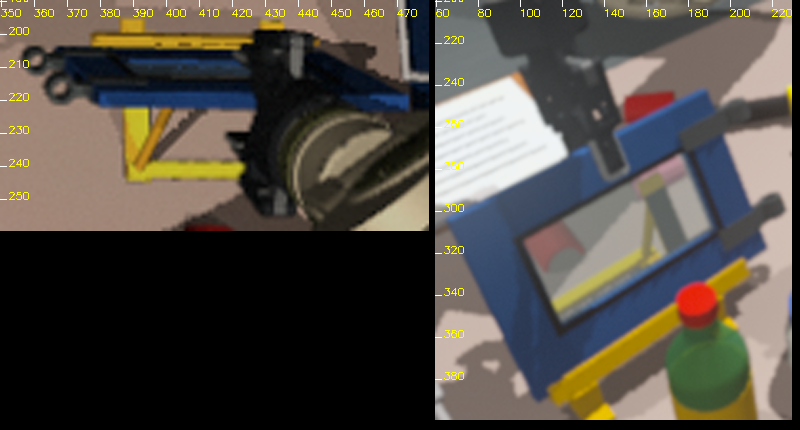

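The fingers straddle the door's top edge at its middle (scene (140,275)). I close with a firm grip.

Request:
servo_tool:
  deltas:
    - {"dx":0,"dy":0,"dz":0,"rx":0,"ry":0,"rz":0,"fingers":0.3}
    - {"dx":0,"dy":0,"dz":0,"rx":0,"ry":0,"rz":0,"fingers":1}
    - {"dx":0,"dy":0,"dz":0,"rx":0,"ry":0,"rz":0,"fingers":1}
    - {"dx":0,"dy":0,"dz":0,"rx":0,"ry":0,"rz":0,"fingers":1}
    - {"dx":0,"dy":0,"dz":0,"rx":0,"ry":0,"rz":0,"fingers":1}
  newtons: 100

```text
clock: 18.05
tcp_pos: [0.4957, -0.3837, 0.225]
orientation: [0.155, 0.688, 0.692, 0.154]
wrist_force: [-2.7, 1.1, 5.6]
finger_gap: 0.012
```

```bash
python3 -c "
from h import *
st()"
```

```text
18.05 tcp [ 0.4957 -0.3837  0.225 ] 
R [[-0.006, 0.905, 0.426], [1.0, 0.006, 0.001], [-0.002, 0.426, -0.905]] 
tipW [-0.6641 -0.0314  0.159 ] F [-2.7  1.1  5.6] gap 0.012 q [-0.91  0.26 -0.3   0.73  0.34  0.7 ]
```

Request:
servo_tool:
  deltas:
    - {"dx":-3,"dy":0,"dz":8,"rx":0,"ry":0,"rz":0,"fingers":1}
    - {"dx":-6,"dy":0,"dz":16,"rx":0,"ry":0,"rz":0,"fingers":1}
    - {"dx":-10,"dy":0,"dz":25,"rx":0,"ry":0,"rz":0,"fingers":1}
    - {"dx":-12,"dy":0,"dz":32,"rx":0,"ry":0,"rz":0,"fingers":1}
    - {"dx":-10,"dy":0,"dz":35,"rx":0,"ry":0,"rz":0,"fingers":1}
    - {"dx":0,"dy":0,"dz":25,"rx":0,"ry":0,"rz":0,"fingers":1}
    - {"dx":0,"dy":0,"dz":0,"rx":0,"ry":0,"rz":0,"fingers":1}

```text
clock: 18.75
tcp_pos: [0.4548, -0.3844, 0.3683]
orientation: [0.156, 0.688, 0.692, 0.153]
wrist_force: [0.3, -0.1, -4.6]
finger_gap: 0.0121
```

```bash
python3 -c "
from h import *
st()"
```

```text
18.75 tcp [ 0.4548 -0.3844  0.3683] 
R [[-0.005, 0.904, 0.428], [1.0, 0.007, -0.003], [-0.005, 0.428, -0.904]] 
tipW [-0.6697  0.0091  0.3023] F [ 0.3 -0.1 -4.6] gap 0.0121 q [-0.97  0.14 -0.09  1.08  0.36  0.64]
```

Request:
servo_tool:
  deltas:
    - {"dx":0,"dy":10,"dz":0,"rx":0,"ry":0.09,"rz":0,"fingers":1}
    - {"dx":0,"dy":20,"dz":0,"rx":0,"ry":0.12,"rz":0,"fingers":1}
    - {"dx":-3,"dy":30,"dz":0,"rx":0,"ry":0.12,"rz":0,"fingers":1}
    - {"dx":-5,"dy":35,"dz":-5,"rx":0,"ry":0.105,"rz":0,"fingers":1}
    - {"dx":-5,"dy":35,"dz":-5,"rx":0,"ry":0,"rz":-0.03,"fingers":1}
    - {"dx":-5,"dy":35,"dz":-5,"rx":0,"ry":0,"rz":-0.03,"fingers":1}
    - {"dx":-5,"dy":35,"dz":-5,"rx":0,"ry":0,"rz":-0.03,"fingers":1}
    - {"dx":-5,"dy":35,"dz":-5,"rx":0,"ry":0,"rz":-0.023,"fingers":1}

```text
clock: 19.55
tcp_pos: [0.4257, -0.1464, 0.337]
orientation: [-0.001, 0.744, 0.668, 0.001]
wrist_force: [0.9, 0.2, -4.2]
finger_gap: 0.0123
```

Request:
servo_tool:
  deltas:
    - {"dx":-5,"dy":35,"dz":-5,"rx":0,"ry":0,"rz":0,"fingers":1}
    - {"dx":-5,"dy":35,"dz":-5,"rx":0,"ry":0,"rz":0,"fingers":1}
    - {"dx":-5,"dy":35,"dz":-5,"rx":0,"ry":0,"rz":0,"fingers":1}
    - {"dx":-5,"dy":35,"dz":-5,"rx":0,"ry":0,"rz":0,"fingers":1}
    - {"dx":-5,"dy":35,"dz":-5,"rx":0,"ry":0,"rz":0,"fingers":1}
    - {"dx":0,"dy":25,"dz":0,"rx":0,"ry":0,"rz":0,"fingers":1}
    - {"dx":0,"dy":10,"dz":0,"rx":0,"ry":0,"rz":0,"fingers":1}
    - {"dx":0,"dy":0,"dz":0,"rx":0,"ry":0,"rz":0,"fingers":1}

```text
clock: 20.35
tcp_pos: [0.4009, 0.0626, 0.3134]
orientation: [0.0, 0.743, 0.669, 0.001]
wrist_force: [0.7, -1.1, -4.5]
finger_gap: 0.0124
```

```bash
python3 -c "
from h import *
st()"
```

```text
20.35 tcp [0.4009 0.0626 0.3134] 
R [[0.105, 0.995, 0.002], [0.995, -0.105, 0.001], [0.001, 0.002, -1.0]] 
tipW [-0.2348  0.144   0.2404] F [ 0.7 -1.1 -4.5] gap 0.0124 q [-0.04 -0.02 -0.32  1.26  0.    1.63]
```

Request:
servo_tool:
  deltas:
    - {"dx":2,"dy":20,"dz":0,"rx":0,"ry":0,"rz":-0.008,"fingers":1}
    - {"dx":2,"dy":20,"dz":0,"rx":0,"ry":0,"rz":0,"fingers":1}
    - {"dx":1,"dy":10,"dz":0,"rx":0,"ry":0,"rz":0,"fingers":1}
    - {"dx":0,"dy":0,"dz":0,"rx":0,"ry":0,"rz":0,"fingers":1}
    - {"dx":0,"dy":0,"dz":0,"rx":0,"ry":0,"rz":0,"fingers":1}

```text
clock: 20.85
tcp_pos: [0.4066, 0.1109, 0.3145]
orientation: [0.001, 0.747, 0.665, 0.001]
wrist_force: [0.7, -0.4, -4.4]
finger_gap: 0.0122
```

```bash
python3 -c "
from h import *
st()
s=read_camera('scene')['img'];t=read_camera('top')['img'];np.savez('im2.npz',t=t,s=s)
e=env.get_state();M=rot();T=e['tcp_pos']
for n,o in dict(kup=(.144,0,.067),klow=(.144,0,.171),topfree=(-.123,0,.043),tophinge=(.121,0,.043),botfree=(-.123,0,.215)).items():
  P=T+M@np.array(o); print(n,P.round(4),proj('top',P).round(1),proj('scene',P).round(1))
for z in(.208,.182,.104,.078):
  print('pin',z,proj('top',[.425,.2804,z]).round(1),proj('scene',[.425,.2804,z]).round(1))
a=crop(t,(140,225,215,285),5,'/tmp/a.png',10);b=crop(s,(285,120,365,200),5,'/tmp/b.png',10);c=crop(s,(190,120,350,300),1.15,'/tmp/c.png',20)
W=np.zeros((515,790,3),np.uint8);W[:a.shape[0],:a.shape[1]]=a;W[:b.shape[0],385:385+b.shape[1]]=b;W[305:305+c.shape[0],:c.shape[1]]=c
cv2.imwrite('pics/c6.png',W)"
```

```text
20.85 tcp [0.4066 0.1109 0.3145] 
R [[0.116, 0.993, 0.004], [0.993, -0.116, 0.0], [0.001, 0.004, -1.0]] 
tipW [-0.1863  0.1436  0.2415] F [ 0.7 -0.4 -4.4] gap 0.0122 q [ 0.08  0.01 -0.29  1.26  0.    1.76]
kup [0.4236 0.2539 0.2479] [[166.3 245.7]] [[319.9 134.1]]
klow [0.424  0.254  0.1439] [[176.9 251. ]] [[317.7 167.8]]
topfree [ 0.3924 -0.0113  0.2716] [[278.9 261.1]] [[241.2 148.7]]
tophinge [0.4208 0.2311 0.2719] [[173.3 245.7]] [[314.4 127.6]]
botfree [ 0.3931 -0.0112  0.0996] [[278.8 267.3]] [[243.7 209.7]]
pin 0.208 [[160. 247.]] [[325.1 145.1]]
pin 0.182 [[162.9 248.4]] [[324.5 153.4]]
pin 0.104 [[170.8 252.2]] [[322.6 177.2]]
pin 0.078 [[173.2 253.3]] [[322.1 184.8]]
```

View pics/c6.png

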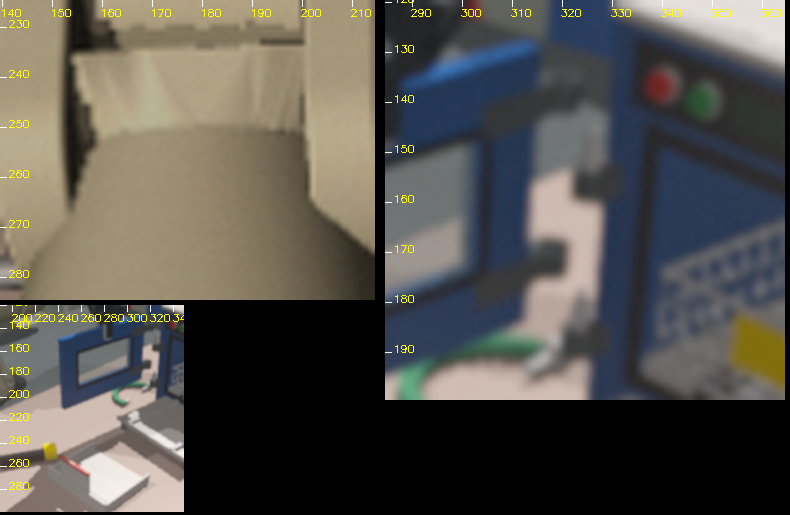

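Scene crop: the held door's knuckles are at (319.6,138) and (317.6,171.6), where I predicted them. The collars are at (327.4,156.4) and (324.6,187.6), about 3 px right of prediction, and the arm hides the top view. I'll check the pins in the earlier unoccluded pictures with the predicted outlines overlaid.

```bash
python3 -c "
from h import *
I=np.load('im1.npz');t,s=I['t'],I['s']
a=crop(t,(145,232,190,270),8.5,'/tmp/a.png',5);b=crop(s,(305,132,345,200),6,'/tmp/b.png',5)
def circ(cam,im,x0,y0,sc):
  im=im.copy();th=np.linspace(0,2*np.pi,40)
  for z,r,c in((.182,.012,(0,0,255)),(.164,.012,(0,0,255)),(.208,.002,(0,255,0)),(.078,.012,(0,0,255)),(.104,.002,(0,255,0)),(.06,.012,(0,0,255))):
    P=np.c_[.425+r*np.cos(th),.2804+r*np.sin(th),np.full(40,z)];q=((proj(cam,P)-[x0,y0])*sc+sc/2).astype(int);cv2.polylines(im,[q],True,c,1)
  return im
a2=circ('top',a,145,232,8.5);b2=circ('scene',b,305,132,6)
W=np.zeros((600,800,3),np.uint8)
for i,x,y in((a[:,:300],0,0),(a2[:,:300],0,0)): pass
W[:323,:383]=a;W[:323,400:783]=a2
B=cv2.resize(np.hstack([b,b2]),None,fx=.65,fy=.65)
W[325:325+B.shape[0],:B.shape[1]]=B[:275]
cv2.imwrite('pics/c7.png',W)
print(B.shape)
"
```

```text
Traceback (most recent call last):
ValueError: could not broadcast input array from shape (323,382,3) into shape (323,383,3)
```

```bash
python3 -c "
from h import *
I=np.load('im1.npz');t,s=I['t'],I['s']
a=crop(t,(145,232,190,267),8,'/tmp/a.png',5);b=crop(s,(308,138,338,195),5.4,'/tmp/b.png',5)
def circ(cam,im,x0,y0,sc):
  im=im.copy();th=np.linspace(0,2*np.pi,40)
  for z,r,c in((.182,.012,(0,0,255)),(.164,.012,(0,0,255)),(.208,.002,(0,255,0)),(.078,.012,(0,0,255)),(.104,.002,(0,255,0)),(.06,.012,(0,0,255))):
    P=np.c_[.425+r*np.cos(th),.2804+r*np.sin(th),np.full(40,z)];q=((proj(cam,P)-[x0,y0])*sc+sc/2).astype(int);cv2.polylines(im,[q],True,c,1)
  return im
a2=circ('top',a,145,232,8);b2=circ('scene',b,308,138,5.4)
W=np.zeros((600,800,3),np.uint8)
def put(i,x,y): W[y:y+i.shape[0],x:x+i.shape[1]]=i
put(a,0,0);put(a2,400,0);put(b[:310],0,285);put(b2[:310],200,285)
cv2.imwrite('pics/c7.png',W)
"
```

```text
(no output)
```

View pics/c7.png

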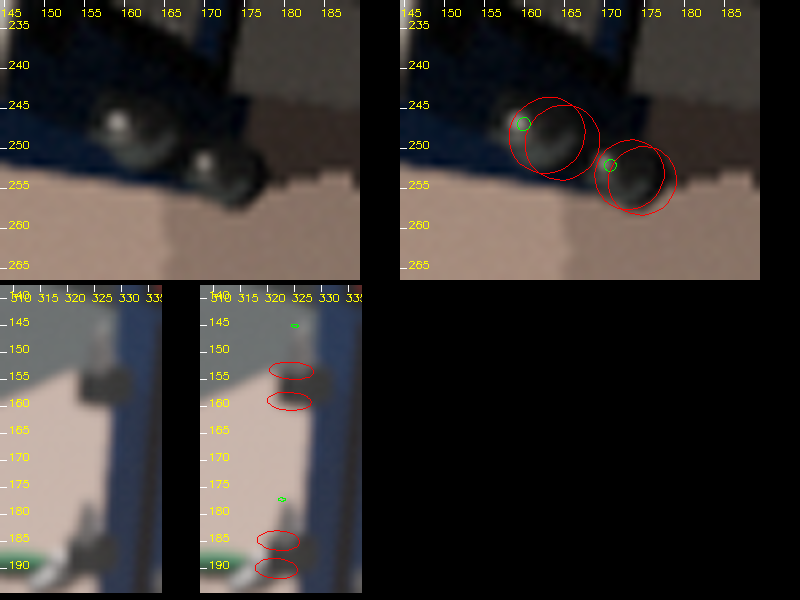

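Overlay check: the observed pin tips sit about 0.75 px left of my estimate in the top view and about 1.4 px right in the scene view. That puts the hinge near (0.4268, 0.2827), a correction of about 2–3 mm, which I use.

Request:
servo_tool:
  deltas:
    - {"dx":1,"dy":10,"dz":0,"rx":0,"ry":0,"rz":0,"fingers":1}
    - {"dx":1,"dy":10,"dz":0,"rx":0,"ry":0,"rz":0,"fingers":1}
    - {"dx":1,"dy":9,"dz":-5,"rx":0,"ry":0,"rz":0,"fingers":1}
    - {"dx":0,"dy":0,"dz":-8,"rx":0,"ry":0,"rz":0,"fingers":1}
    - {"dx":0,"dy":0,"dz":0,"rx":0,"ry":0,"rz":0,"fingers":1}
    - {"dx":0,"dy":0,"dz":0,"rx":0,"ry":0,"rz":0,"fingers":1}

```text
clock: 21.55
tcp_pos: [0.4091, 0.1407, 0.3013]
orientation: [0.001, 0.747, 0.665, 0.001]
wrist_force: [-0.3, 0.3, -4.5]
finger_gap: 0.0125
```

```bash
python3 -c "
from h import *
st(); e=env.get_state(); print('knuckle', (e['tcp_pos']+rot()@np.array([.144,0,.087])).round(4), e['ft_torque'].round(2))"
```

```text
21.55 tcp [0.4091 0.1407 0.3013] 
R [[0.115, 0.993, 0.003], [0.993, -0.115, 0.001], [0.001, 0.003, -1.0]] 
tipW [-0.1564  0.1445  0.2283] F [-0.3  0.3 -4.5] gap 0.0125 q [ 0.15  0.04 -0.3   1.23  0.    1.83]
knuckle [0.4259 0.2838 0.2145] [-0.02 -0.01  0.06]
```

Request:
servo_tool:
  deltas:
    - {"dx":1,"dy":-1,"dz":-3,"rx":0,"ry":0,"rz":0,"fingers":1}
    - {"dx":0,"dy":0,"dz":-3,"rx":0,"ry":0,"rz":0,"fingers":1}
    - {"dx":0,"dy":0,"dz":-3,"rx":0,"ry":0,"rz":0,"fingers":1}
    - {"dx":0,"dy":0,"dz":0,"rx":0,"ry":0,"rz":0,"fingers":1}

```text
clock: 21.95
tcp_pos: [0.4104, 0.1395, 0.2924]
orientation: [0.001, 0.747, 0.665, 0.002]
wrist_force: [0.4, 0.5, -4.9]
finger_gap: 0.0126
```

Request:
servo_tool:
  deltas:
    - {"dx":0,"dy":0,"dz":-3,"rx":0,"ry":0,"rz":0,"fingers":1}
    - {"dx":0,"dy":0,"dz":0,"rx":0,"ry":0,"rz":0,"fingers":1}

```text
clock: 22.15
tcp_pos: [0.4104, 0.1396, 0.2896]
orientation: [0.001, 0.747, 0.665, 0.002]
wrist_force: [1.0, -0.8, -5.2]
finger_gap: 0.0126
```

Request:
servo_tool:
  deltas:
    - {"dx":0,"dy":0,"dz":-3,"rx":0,"ry":0,"rz":0,"fingers":1}
    - {"dx":0,"dy":0,"dz":-2,"rx":0,"ry":0,"rz":0,"fingers":1}
    - {"dx":0,"dy":0,"dz":0,"rx":0,"ry":0,"rz":0,"fingers":1}

```text
clock: 22.45
tcp_pos: [0.4104, 0.1397, 0.2846]
orientation: [0.001, 0.747, 0.665, 0.002]
wrist_force: [-0.1, 0.4, -4.2]
finger_gap: 0.0126
```

Request:
servo_tool:
  deltas:
    - {"dx":0,"dy":0,"dz":-2,"rx":0,"ry":0,"rz":0,"fingers":1}
    - {"dx":0,"dy":0,"dz":-2,"rx":0,"ry":0,"rz":0,"fingers":1}
    - {"dx":0,"dy":0,"dz":0,"rx":0,"ry":0,"rz":0,"fingers":1}

```text
clock: 22.75
tcp_pos: [0.4104, 0.1397, 0.2806]
orientation: [0.001, 0.747, 0.665, 0.002]
wrist_force: [-1.3, 0.4, -4.9]
finger_gap: 0.0124
```

```bash
python3 -c "
from h import *
st(); e=env.get_state(); print('knuckle', (e['tcp_pos']+rot()@np.array([.144,0,.087])).round(4), e['ft_torque'].round(2))"
```

```text
22.75 tcp [0.4104 0.1397 0.2806] 
R [[0.115, 0.993, 0.004], [0.993, -0.115, 0.001], [0.002, 0.004, -1.0]] 
tipW [-0.1572  0.1431  0.2076] F [-1.3  0.4 -4.9] gap 0.0124 q [ 0.14  0.05 -0.34  1.18  0.    1.83]
knuckle [0.4274 0.2828 0.1938] [-0.04  0.03  0.04]
```

Request:
servo_tool:
  deltas:
    - {"dx":0,"dy":0,"dz":-2,"rx":0,"ry":0,"rz":0,"fingers":1}
    - {"dx":0,"dy":0,"dz":-2,"rx":0,"ry":0,"rz":0,"fingers":1}
    - {"dx":0,"dy":0,"dz":-1,"rx":0,"ry":0,"rz":0,"fingers":1}

```text
clock: 23.05
tcp_pos: [0.4105, 0.1397, 0.2757]
orientation: [0.001, 0.747, 0.665, 0.002]
wrist_force: [-0.6, 0.0, -5.3]
finger_gap: 0.0129
```

Request:
servo_tool:
  deltas:
    - {"dx":0,"dy":0,"dz":-1.5,"rx":0,"ry":0,"rz":0,"fingers":1}
    - {"dx":0,"dy":0,"dz":-1.5,"rx":0,"ry":0,"rz":0,"fingers":1}

```text
clock: 23.25
tcp_pos: [0.4106, 0.1397, 0.2728]
orientation: [0.001, 0.747, 0.665, 0.002]
wrist_force: [-0.3, 0.2, -4.7]
finger_gap: 0.0126
```

Request:
servo_tool:
  deltas:
    - {"dx":0,"dy":0,"dz":-1,"rx":0,"ry":0,"rz":0,"fingers":1}
    - {"dx":0,"dy":0,"dz":-1,"rx":0,"ry":0,"rz":0,"fingers":1}

```text
clock: 23.45
tcp_pos: [0.4106, 0.1397, 0.2708]
orientation: [0.001, 0.747, 0.665, 0.002]
wrist_force: [0.0, -0.2, -4.8]
finger_gap: 0.0124
```

Request:
servo_tool:
  deltas:
    - {"dx":0,"dy":0,"dz":-1,"rx":0,"ry":0,"rz":0,"fingers":1}
    - {"dx":0,"dy":0,"dz":-1,"rx":0,"ry":0,"rz":0,"fingers":1}

```text
clock: 23.65
tcp_pos: [0.4106, 0.1397, 0.2689]
orientation: [0.001, 0.747, 0.665, 0.002]
wrist_force: [0.0, -0.6, -3.6]
finger_gap: 0.0121
```

Request:
servo_tool:
  deltas:
    - {"dx":0,"dy":0,"dz":-1,"rx":0,"ry":0,"rz":0,"fingers":1}
    - {"dx":0,"dy":0,"dz":0,"rx":0,"ry":0,"rz":0,"fingers":1}

```text
clock: 23.85
tcp_pos: [0.4107, 0.1397, 0.2682]
orientation: [0.001, 0.747, 0.665, 0.002]
wrist_force: [-0.7, -1.4, -1.5]
finger_gap: 0.0124
```

Request:
servo_tool:
  deltas:
    - {"dx":0,"dy":0,"dz":-1,"rx":0,"ry":0,"rz":0,"fingers":1}
    - {"dx":0,"dy":0,"dz":0,"rx":0,"ry":0,"rz":0,"fingers":1}

```text
clock: 24.05
tcp_pos: [0.4109, 0.1396, 0.2675]
orientation: [0.001, 0.747, 0.665, 0.002]
wrist_force: [-1.3, -3.7, 2.8]
finger_gap: 0.0123
```

Contact comes at 0.2685, matching the predicted seat height of 0.269. I release, rise clear and check the seat.

Request:
servo_tool:
  deltas:
    - {"dx":0,"dy":0,"dz":0,"rx":0,"ry":0,"rz":0,"fingers":0.55}
    - {"dx":0,"dy":0,"dz":0,"rx":0,"ry":0,"rz":0,"fingers":0.3}
    - {"dx":0,"dy":0,"dz":0,"rx":0,"ry":0,"rz":0,"fingers":0.1}
    - {"dx":0,"dy":0,"dz":0,"rx":0,"ry":0,"rz":0,"fingers":0}
    - {"dx":0,"dy":0,"dz":0,"rx":0,"ry":0,"rz":0,"fingers":0}
    - {"dx":0,"dy":0,"dz":10,"rx":0,"ry":0,"rz":0,"fingers":0}
    - {"dx":0,"dy":0,"dz":30,"rx":0,"ry":0,"rz":0,"fingers":0}
    - {"dx":0,"dy":0,"dz":35,"rx":0,"ry":0,"rz":0,"fingers":0}

```text
clock: 24.85
tcp_pos: [0.4099, 0.1396, 0.3424]
orientation: [0.0, 0.747, 0.665, 0.001]
wrist_force: [1.4, 0.1, 0.1]
finger_gap: 0.043
```

```bash
python3 -c "
from h import *
st()
s=read_camera('scene')['img'];np.savez('im3.npz',s=s)
P0=np.load('im2.npz')['s']
g=lambda i:cv2.cvtColor(i,cv2.COLOR_RGB2GRAY)
for n,(x0,y0,x1,y1) in dict(hingehalf=(285,122,316,190),win=(243,140,300,200),free=(232,140,262,215)).items():
  T=g(P0)[y0:y1,x0:x1]; S=g(s)[y0-30:y1+40,x0-30:x1+40]; r=cv2.matchTemplate(S,T,cv2.TM_CCOEFF_NORMED); _,v,_,l=cv2.minMaxLoc(r); print(n,round(v,3),l[0]-30,l[1]-30)
# predicted shift
WA=np.array([.424,.254,.25]); print(proj('scene',WA+[.0035,.0288,-.046])-proj('scene',WA))
for r in cut_out('door','scene')[:2]: print(r['confidence'],r['extent'])
H=[.4270,.2826]; d=np.array([.113,.9936])
for n,k,z in(('freetop',.267,.226),('hingetop',.023,.226),('freebot',.267,.054),('hingebot',.023,.054)): print(n,proj('scene',[*(np.array(H)-k*d),z]).round(1))
"
```

```text
24.85 tcp [0.4099 0.1396 0.3424] 
R [[0.115, 0.993, 0.002], [0.993, -0.115, 0.001], [0.001, 0.002, -1.0]] 
tipW [-0.1574  0.1438  0.2694] F [1.4 0.1 0.1] gap 0.043 q [ 0.14  0.03 -0.21  1.33  0.    1.83]
hingehalf 0.71 7 12
win 0.848 9 13
free 0.901 10 13
[[ 6.15417267 12.92482335]]
0.73 [250.7, 144.2, 332.3, 221.3]
freetop [[251.6 163. ]]
hingetop [[320.9 141. ]]
freebot [[253.  220.7]]
hingebot [[317.2 193.9]]
```

The door's outline in the scene picture (left 250.7, bottom 221.3) agrees with the fully seated prediction (251.6, 220.7). Next I lean the tool and go to the outer face of the door.

Request:
servo_tool:
  deltas:
    - {"dx":-5,"dy":-15,"dz":0,"rx":0,"ry":0,"rz":0,"fingers":1}
    - {"dx":-10,"dy":-20,"dz":0,"rx":0.1,"ry":-0.011,"rz":0,"fingers":1}
    - {"dx":-10,"dy":-20,"dz":0,"rx":0.12,"ry":-0.014,"rz":0,"fingers":1}
    - {"dx":-10,"dy":-20,"dz":0,"rx":0.13,"ry":-0.015,"rz":0,"fingers":1}
    - {"dx":-6,"dy":-19,"dz":0,"rx":0.13,"ry":-0.015,"rz":0,"fingers":1}
    - {"dx":0,"dy":0,"dz":0,"rx":0.127,"ry":-0.014,"rz":0,"fingers":1}
    - {"dx":0,"dy":0,"dz":0,"rx":0,"ry":0,"rz":0,"fingers":1}

```text
clock: 25.65
tcp_pos: [0.3694, 0.0438, 0.3408]
orientation: [-0.201, 0.714, 0.631, 0.226]
wrist_force: [0.5, 0.3, -0.5]
finger_gap: -0.0
```

```bash
python3 -c "
from h import *
st()
s=read_camera('scene')['img']
for r in cut_out('door','scene')[:1]: print(r['confidence'],r['extent'])"

```

```text
25.65 tcp [0.3694 0.0438 0.3408] 
R [[0.101, 0.992, 0.069], [0.811, -0.123, 0.572], [0.577, -0.002, -0.817]] 
tipW [-0.2151  0.1729  0.2812] F [ 0.5  0.3 -0.5] gap -0.0 q [-0.46 -0.03 -0.38  1.45  0.57  1.16]
0.59 [231.3, 241.0, 322.2, 301.9]
```

Request:
servo_tool:
  deltas:
    - {"dx":0,"dy":0,"dz":-30,"rx":0,"ry":0,"rz":0,"fingers":1}
    - {"dx":0,"dy":0,"dz":-35,"rx":0,"ry":0,"rz":0,"fingers":1}
    - {"dx":0,"dy":0,"dz":-18,"rx":0,"ry":0,"rz":0,"fingers":1}
    - {"dx":0,"dy":0,"dz":0,"rx":0,"ry":0,"rz":0,"fingers":1}

```text
clock: 26.15
tcp_pos: [0.3686, 0.0472, 0.2576]
orientation: [-0.2, 0.712, 0.635, 0.224]
wrist_force: [-0.1, 0.2, 0.3]
finger_gap: -0.0003
```

```bash
cat >> h.py <<'E'
def sweep(phis,r=.2,end=0.0):
    H=np.array([.427,.2826]);d=np.array([.113,.9936]);e=np.array([.9936,-.113])
    M=rot();T=env.get_state()["tcp_pos"];prev=(T+M[:,2]*.073)[:2]
    for p in phis:
        a=np.radians(p);u=-d*np.cos(a)+e*np.sin(a);n=-e*np.cos(a)-d*np.sin(a)
        q=H+r*u+(.007+.0145*np.cos(a)+.009*np.sin(a))*n
        print(p,((q-prev)*1000).round(1)); prev=q
E
python3 -c "
from h import *
st(); sweep([0,3,6,9,12,15,18,21,24,27,30,33,36,39,42,45,48,51,54,57,60,63,66,69,72,75,78,80,82,84,86,88,89,90])"

```

```text
26.15 tcp [0.3686 0.0472 0.2576] 
R [[0.094, 0.993, 0.065], [0.813, -0.114, 0.57], [0.574, -0.001, -0.819]] 
tipW [-0.2121  0.1745  0.1978] F [-0.1  0.2  0.3] gap -0.0003 q [-0.45  0.02 -0.54  1.24  0.57  1.17]
0 [ 9.7 -2.5]
3 [ 9.9 -2. ]
6 [10.  -1.5]
9 [10.1 -1. ]
12 [10.2 -0.5]
15 [10.3  0. ]
18 [10.3  0.6]
21 [10.3  1.1]
24 [10.3  1.6]
27 [10.2  2.2]
30 [10.1  2.7]
33 [10.   3.3]
36 [9.9 3.8]
39 [9.7 4.4]
42 [9.5 4.9]
45 [9.3 5.4]
48 [9.  5.9]
51 [8.7 6.4]
54 [8.4 6.9]
57 [8.  7.4]
60 [7.6 7.9]
63 [7.2 8.3]
66 [6.8 8.7]
69 [6.3 9.1]
72 [5.8 9.4]
75 [5.3 9.8]
78 [ 4.7 10.1]
80 [2.8 6.9]
82 [2.6 7. ]
84 [2.3 7.1]
86 [2.1 7.2]
88 [1.8 7.3]
89 [0.8 3.7]
90 [0.7 3.7]
```

Request:
servo_tool:
  deltas:
    - {"dx":6,"dy":-2,"dz":0,"rx":0,"ry":0,"rz":0,"fingers":1}
    - {"dx":6,"dy":-1,"dz":0,"rx":0,"ry":0,"rz":0,"fingers":1}
    - {"dx":8,"dy":-2,"dz":0,"rx":0,"ry":0,"rz":0,"fingers":1}
    - {"dx":10,"dy":-1,"dz":0,"rx":0,"ry":0,"rz":0,"fingers":1}
    - {"dx":10,"dy":-1,"dz":0,"rx":0,"ry":0,"rz":0,"fingers":1}
    - {"dx":10,"dy":0,"dz":0,"rx":0,"ry":0,"rz":0,"fingers":1}
    - {"dx":10,"dy":0,"dz":0,"rx":0,"ry":0,"rz":0,"fingers":1}
    - {"dx":10,"dy":1,"dz":0,"rx":0,"ry":0,"rz":0,"fingers":1}

```text
clock: 26.95
tcp_pos: [0.4405, 0.0397, 0.2588]
orientation: [-0.2, 0.712, 0.634, 0.226]
wrist_force: [0.1, 0.2, 0.2]
finger_gap: -0.0003
```

Request:
servo_tool:
  deltas:
    - {"dx":10,"dy":1,"dz":0,"rx":0,"ry":0,"rz":0,"fingers":1}
    - {"dx":10,"dy":2,"dz":0,"rx":0,"ry":0,"rz":0,"fingers":1}
    - {"dx":10,"dy":2,"dz":0,"rx":0,"ry":0,"rz":0,"fingers":1}
    - {"dx":10,"dy":3,"dz":0,"rx":0,"ry":0,"rz":0,"fingers":1}
    - {"dx":10,"dy":3,"dz":0,"rx":0,"ry":0,"rz":0,"fingers":1}
    - {"dx":10,"dy":4,"dz":0,"rx":0,"ry":0,"rz":0,"fingers":1}
    - {"dx":10,"dy":4,"dz":0,"rx":0,"ry":0,"rz":0,"fingers":1}
    - {"dx":9,"dy":5,"dz":0,"rx":0,"ry":0,"rz":0,"fingers":1}

```text
clock: 27.75
tcp_pos: [0.5195, 0.0641, 0.2589]
orientation: [-0.2, 0.712, 0.634, 0.226]
wrist_force: [0.6, 0.2, 0.2]
finger_gap: -0.0003
```

```bash
python3 -c "
from h import *
st(); sweep([45,60])
T=env.get_state()['tcp_pos']+rot()[:,2]*.073-[.427,.2826,0]
u=T[:2];print('r',np.linalg.norm(u),'phi',np.degrees(np.arctan2(u@[.9936,-.113],-(u@[.113,.9936]))))
s=read_camera('scene')['img']
for r in cut_out('door','scene')[:2]: print(r['confidence'],r['extent'])"

```

```text
27.75 tcp [0.5195 0.0641 0.2589] 
R [[0.095, 0.993, 0.069], [0.813, -0.117, 0.571], [0.575, 0.002, -0.818]] 
tipW [-0.1781  0.0262  0.1992] F [0.6 0.2 0.2] gap -0.0003 q [-0.29  0.26 -0.25  1.18  0.6   1.36]
45 [8.5 5.7]
60 [41.6 34.5]
r 0.20195618326042014 phi 35.359165041676334
0.86 [309.4, 146.2, 330.7, 240.7]
0.61 [367.9, 174.2, 390.1, 190.0]
```

Request:
servo_tool:
  deltas:
    - {"dx":9,"dy":6,"dz":0,"rx":0,"ry":0,"rz":0,"fingers":1}
    - {"dx":9,"dy":6,"dz":0,"rx":0,"ry":0,"rz":0,"fingers":1}
    - {"dx":9,"dy":6,"dz":0,"rx":0,"ry":0,"rz":0,"fingers":1}
    - {"dx":8,"dy":7,"dz":0,"rx":0,"ry":0,"rz":0,"fingers":1}
    - {"dx":8,"dy":7,"dz":0,"rx":0,"ry":0,"rz":0,"fingers":1}
    - {"dx":8,"dy":8,"dz":0,"rx":0,"ry":0,"rz":0,"fingers":1}
    - {"dx":7,"dy":8,"dz":0,"rx":0,"ry":0,"rz":0,"fingers":1}
    - {"dx":6,"dy":8,"dz":0,"rx":0,"ry":0,"rz":0,"fingers":1}

```text
clock: 28.65
tcp_pos: [0.5832, 0.1205, 0.2588]
orientation: [-0.2, 0.712, 0.634, 0.226]
wrist_force: [-0.8, 1.5, -0.3]
finger_gap: 0.0001
```

```bash
python3 -c "
from h import *
st(); sweep([69,72,75,78,80,82,84,86,88,90])
s=read_camera('scene')['img']
for r in cut_out('door','scene')[:2]: print(r['confidence'],r['extent'])
d=np.array([.113,.9936]);e=np.array([.9936,-.113])
for p in(60,66,72,90):
  a=np.radians(p);u=-d*np.cos(a)+e*np.sin(a); print(p,[proj('scene',[*(np.array([.427,.2826])+k*u),z]).round(0).tolist() for k in(.023,.267) for z in(.226,.054)])"

```

```text
28.65 tcp [0.5832 0.1205 0.2588] 
R [[0.095, 0.993, 0.069], [0.813, -0.117, 0.571], [0.575, 0.002, -0.818]] 
tipW [-0.1149 -0.0308  0.1991] F [-0.8  1.5 -0.3] gap 0.0001 q [-0.16  0.34 -0.12  1.13  0.61  1.52]
69 [6.7 9.8]
72 [5.8 9.4]
75 [5.3 9.8]
78 [ 4.7 10.1]
80 [2.8 6.9]
82 [2.6 7. ]
84 [2.3 7.1]
86 [2.1 7.2]
88 [1.8 7.3]
90 [1.5 7.3]
0.74 [93.6, 284.6, 209.7, 407.6]
0.64 [322.4, 169.4, 370.5, 241.4]
60 [[[329.0, 142.0]], [[324.0, 195.0]], [[357.0, 181.0]], [[350.0, 242.0]]]
66 [[[330.0, 142.0]], [[325.0, 195.0]], [[369.0, 180.0]], [[360.0, 240.0]]]
72 [[[330.0, 142.0]], [[326.0, 195.0]], [[379.0, 179.0]], [[370.0, 238.0]]]
90 [[[332.0, 142.0]], [[328.0, 195.0]], [[404.0, 171.0]], [[393.0, 229.0]]]
```

Door right edge 370.5 agrees with about 66°. I go on more slowly.

Request:
servo_tool:
  deltas:
    - {"dx":5,"dy":8,"dz":0,"rx":0,"ry":0,"rz":0,"fingers":1}
    - {"dx":5,"dy":8,"dz":0,"rx":0,"ry":0,"rz":0,"fingers":1}
    - {"dx":4,"dy":8,"dz":0,"rx":0,"ry":0,"rz":0,"fingers":1}
    - {"dx":4,"dy":7,"dz":0,"rx":0,"ry":0,"rz":0,"fingers":1}
    - {"dx":3,"dy":6,"dz":0,"rx":0,"ry":0,"rz":0,"fingers":1}
    - {"dx":2,"dy":6,"dz":0,"rx":0,"ry":0,"rz":0,"fingers":1}
    - {"dx":2,"dy":5,"dz":0,"rx":0,"ry":0,"rz":0,"fingers":1}
    - {"dx":1,"dy":4,"dz":0,"rx":0,"ry":0,"rz":0,"fingers":1}

```text
clock: 29.55
tcp_pos: [0.6087, 0.1721, 0.2589]
orientation: [-0.2, 0.712, 0.634, 0.226]
wrist_force: [-0.1, 0.1, -0.3]
finger_gap: 0.0001
```

Request:
servo_tool:
  deltas:
    - {"dx":1,"dy":4,"dz":0,"rx":0,"ry":0,"rz":0,"fingers":1}
    - {"dx":1,"dy":4,"dz":0,"rx":0,"ry":0,"rz":0,"fingers":1}
    - {"dx":1,"dy":3,"dz":0,"rx":0,"ry":0,"rz":0,"fingers":1}
    - {"dx":1,"dy":3,"dz":0,"rx":0,"ry":0,"rz":0,"fingers":1}
    - {"dx":0,"dy":3,"dz":0,"rx":0,"ry":0,"rz":0,"fingers":1}

```text
clock: 30.05
tcp_pos: [0.6127, 0.1888, 0.2589]
orientation: [-0.2, 0.712, 0.634, 0.226]
wrist_force: [0.3, -0.4, -0.8]
finger_gap: -0.0002
```

```bash
python3 -c "
from h import *
st(); sweep([86,88,90])
s=read_camera('scene')['img']
for r in cut_out('door','scene')[:2]: print(r['confidence'],r['extent'])"

```

```text
30.05 tcp [0.6127 0.1888 0.2589] 
R [[0.095, 0.993, 0.069], [0.813, -0.117, 0.571], [0.575, 0.002, -0.818]] 
tipW [-0.0436 -0.0525  0.1992] F [ 0.3 -0.4 -0.8] gap -0.0002 q [-0.04  0.38 -0.07  1.06  0.61  1.67]
86 [ 2.8 -1. ]
88 [1.8 7.3]
90 [1.5 7.3]
0.69 [319.5, 143.8, 400.9, 235.3]
```

Now 2 mm per row to the gasket, watching the force.

Request:
servo_tool:
  deltas:
    - {"dx":0,"dy":2,"dz":0,"rx":0,"ry":0,"rz":0,"fingers":1}
    - {"dx":0,"dy":2,"dz":0,"rx":0,"ry":0,"rz":0,"fingers":1}
    - {"dx":0,"dy":2,"dz":0,"rx":0,"ry":0,"rz":0,"fingers":1}
    - {"dx":0,"dy":2,"dz":0,"rx":0,"ry":0,"rz":0,"fingers":1}

```text
clock: 30.55
tcp_pos: [0.6126, 0.1968, 0.2589]
orientation: [-0.2, 0.712, 0.634, 0.226]
wrist_force: [0.6, -0.4, -0.0]
finger_gap: 0.0005
```

Request:
servo_tool:
  deltas:
    - {"dx":0,"dy":2,"dz":0,"rx":0,"ry":0,"rz":0,"fingers":1}
    - {"dx":0,"dy":2,"dz":0,"rx":0,"ry":0,"rz":0,"fingers":1}

```text
clock: 30.75
tcp_pos: [0.6126, 0.2009, 0.2589]
orientation: [-0.2, 0.712, 0.634, 0.226]
wrist_force: [0.9, -1.3, -0.1]
finger_gap: 0.0001
```

Request:
servo_tool:
  deltas:
    - {"dx":0,"dy":1.5,"dz":0,"rx":0,"ry":0,"rz":0,"fingers":1}
    - {"dx":0,"dy":1.5,"dz":0,"rx":0,"ry":0,"rz":0,"fingers":1}

```text
clock: 30.95
tcp_pos: [0.6126, 0.2038, 0.2589]
orientation: [-0.2, 0.712, 0.634, 0.226]
wrist_force: [0.8, -0.3, -0.2]
finger_gap: -0.0002
```

Request:
servo_tool:
  deltas:
    - {"dx":0,"dy":1.5,"dz":0,"rx":0,"ry":0,"rz":0,"fingers":1}
    - {"dx":0,"dy":1.5,"dz":0,"rx":0,"ry":0,"rz":0,"fingers":1}

```text
clock: 31.15
tcp_pos: [0.6126, 0.2068, 0.2589]
orientation: [-0.2, 0.712, 0.634, 0.226]
wrist_force: [1.1, -0.1, 0.2]
finger_gap: -0.0001
```

Request:
servo_tool:
  deltas:
    - {"dx":0,"dy":1.5,"dz":0,"rx":0,"ry":0,"rz":0,"fingers":1}
    - {"dx":0,"dy":1.5,"dz":0,"rx":0,"ry":0,"rz":0,"fingers":1}

```text
clock: 31.35
tcp_pos: [0.6127, 0.2094, 0.2589]
orientation: [-0.199, 0.713, 0.634, 0.226]
wrist_force: [-1.2, -7.8, 4.1]
finger_gap: -0.0001
```

```bash
python3 -c "
from h import *
st(); sweep([90])"

```

```text
31.35 tcp [0.6127 0.2094 0.2589] 
R [[0.095, 0.993, 0.069], [0.813, -0.118, 0.57], [0.574, 0.002, -0.819]] 
tipW [-0.0233 -0.0501  0.1991] F [-1.2 -7.8  4.1] gap -0.0001 q [-0.    0.38 -0.07  1.03  0.61  1.71]
90 [ 6.2 -6.9]
```

Request:
servo_tool:
  deltas:
    - {"dx":0,"dy":1,"dz":0,"rx":0,"ry":0,"rz":0,"fingers":1}
    - {"dx":0,"dy":0,"dz":0,"rx":0,"ry":0,"rz":0,"fingers":1}

```text
clock: 31.55
tcp_pos: [0.6126, 0.2095, 0.259]
orientation: [-0.199, 0.713, 0.633, 0.225]
wrist_force: [-2.0, -7.2, 2.4]
finger_gap: -0.0005
```

Request:
servo_tool:
  deltas:
    - {"dx":-1,"dy":-5,"dz":0,"rx":0,"ry":0,"rz":0,"fingers":1}
    - {"dx":-3,"dy":-20,"dz":0,"rx":0,"ry":0,"rz":0,"fingers":1}
    - {"dx":-5,"dy":-40,"dz":5,"rx":0,"ry":0,"rz":0,"fingers":1}
    - {"dx":-10,"dy":-45,"dz":10,"rx":0,"ry":0,"rz":0,"fingers":1}
    - {"dx":-10,"dy":-45,"dz":10,"rx":0,"ry":0,"rz":0,"fingers":1}
    - {"dx":-10,"dy":-45,"dz":10,"rx":0,"ry":0,"rz":0,"fingers":1}
    - {"dx":-10,"dy":-45,"dz":10,"rx":0,"ry":0,"rz":0,"fingers":1}
    - {"dx":-5,"dy":-40,"dz":5,"rx":0,"ry":0,"rz":0,"fingers":1}

```text
clock: 32.35
tcp_pos: [0.558, -0.0762, 0.3101]
orientation: [-0.199, 0.712, 0.634, 0.227]
wrist_force: [-0.4, -0.6, 0.2]
finger_gap: 0.0001
```

Request:
servo_tool:
  deltas:
    - {"dx":-10,"dy":-40,"dz":0,"rx":0,"ry":0,"rz":0,"fingers":1}
    - {"dx":-10,"dy":-30,"dz":0,"rx":0,"ry":0,"rz":0,"fingers":1}
    - {"dx":0,"dy":0,"dz":0,"rx":0,"ry":0,"rz":0,"fingers":1}

```text
clock: 32.65
tcp_pos: [0.5381, -0.1482, 0.3083]
orientation: [-0.199, 0.714, 0.632, 0.226]
wrist_force: [0.4, 0.2, -1.4]
finger_gap: -0.0001
```

```bash
python3 -c "
from h import *
st()
s=read_camera('scene')['img'];t=read_camera('top')['img'];np.savez('im4.npz',t=t,s=s)
a=crop(t,(90,90,370,275),1.7,'/tmp/a.png');b=crop(s,(290,110,420,260),4,'/tmp/b.png',10)
t4=crop(t,(130,110,230,270),2.6,'/tmp/t.png',10)
W=np.zeros((600,800,3),np.uint8);W[:b.shape[0],:b.shape[1]]=b;W[:t4.shape[0],530:530+t4.shape[1]]=t4
cv2.imwrite('pics/c8.png',W)
d=np.array([.113,.9936]);e=np.array([.9936,-.113])
for z in(.226,.054):
  for k in(.023,.267):
    P=[*(np.array([.427,.2826])+k*e-.007*d),z];print(k,z,proj('scene',P).round(1),proj('top',P).round(1))"

```

```text
32.65 tcp [ 0.5381 -0.1482  0.3083] 
R [[0.099, 0.992, 0.072], [0.812, -0.122, 0.57], [0.575, 0.002, -0.818]] 
tipW [-0.3869 -0.0165  0.2486] F [ 0.4  0.2 -1.4] gap -0.0001 q [-0.63  0.45  0.13  1.58  0.53  0.98]
0.023 0.226 [[330.6 142.1]] [[161.8 236.2]]
0.267 0.226 [[402.7 171.9]] [[181.1 142.2]]
0.023 0.054 [[326.2 195.2]] [[178.6 245.9]]
0.267 0.054 [[391.6 230.4]] [[194.4 164.5]]
```

View pics/c8.png

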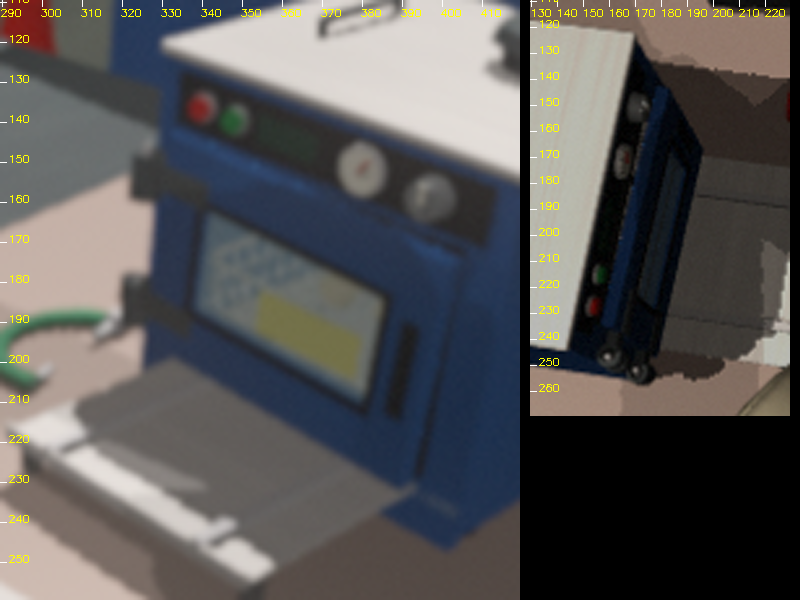

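The door sits parallel to the washer front: lower free corner seen at (391,230), predicted (391.6,230.4). Both knuckles are down on their collars and the basket plate shows through the window. The robot touches nothing, so I hand in.

```bash
python3 -c "
from h import *
print(job.hand_in()); print(env.get_state()['clock'])"
```

```text
the job is handed in; nothing more can be done
None
the job is handed in; nothing more can be done
```

I tipped the three shells into the basket, set the tray back on its spot, and pushed the basket home. Then I hung the door on its pins, let go and swung it shut, and handed the job in at about 33 s.

- **Shells and tray:** After tipping, the wrist force fell to the empty tray's weight (2.4 N). The tray then showed empty and flat. Only two shells could be clearly made out in the basket, so the third rests on the weight reading and on none being visible elsewhere.
- **Basket:** It reached a firm stop. The last push peaked at 48 N through the fingertips, more than I wanted, though below the 120 N wrist limit.
- **Door seating:** My first hinge estimate was off by 2–3 mm in the images, and I corrected it before lowering. The door met its seats at the predicted height, with 0.2685 m measured against 0.269 m.
- **Door closing:** It met the gasket at about 8 N, moving about 15 mm/s. The last picture shows it shut, its lower free corner within 1 px of the prediction, both knuckles down, and the robot clear.
- **Not checked:** I did not measure the other bench items again at the end. Nothing in my moves or force readings suggested I had touched them.

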